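# Clamp an oak block with a ratchet ring spanner

### The job

Clamp the oak block firmly against the fence of the screw clamp: put the ratchet ring spanner down over the clamp's hexagon screw with its handle between the two guard pins, and swing it back and forth, clockwise to tighten and slipping freely on the way back, until the screw comes up tight. Nip it up to about 0.9 N m, no more than 1.2 N m, or the oak is crushed. Leave the spanner sitting fully down on the screw, touch the clamp and the block only with the spanner, and do not disturb the other things on the bench.

Things in the scene. Friction and masses are not known exactly. Their poses are not given: they have to be found in the camera images.
- clamp: Steel screw clamp fixed to the bench. Origin on the bench below the vertical screw's axis; its own -y axis points from the screw past the sliding jaw, its black rubber pad and the oak block to the fence. Base 84 mm wide, y from -138 to +54 mm; its bed is 47 mm high. Round bearing face under the screw, 68 mm across, at z = 93 mm. Jaw and fence tops at z = 81 mm.
- swing_mid (a point): Point 75 mm from the screw's axis along the clamp's own -x axis, 101 mm above the bench, axes as the clamp's: where the handle's grasp point lies in mid-swing. Two upright guard pins, 10 mm thick, tops at z = 121 mm, stand 48 mm from the screw's axis, 55 degrees either side of this direction: the handle must lie between them and can swing about 38 degrees either side.
- hex_base (a point): On the axis of the hexagon screw, at the hexagon's foot, level with the bearing face (z = 93 mm). It turns with the screw: its own x axis points to the middle of one of the six flats. Hexagon 24.2 mm across flats, 18 mm high, with a 6 mm high cone on top (23 mm wide at its foot, 13 mm at its top); top at z = 117 mm.
- screw (a joint): Angle of the screw, rad, growing clockwise seen from above; closes the jaw 7 mm per rad. Steady friction 0.5 N m, which also keeps it where it is left; once the block is pressed on the fence the torque grows by 0.007 N m per newton of clamping force (the rubber gives and gear give: about 1.3 N m per rad). The jaw must travel about 11 to 15 mm until all touches.
- pad: Black rubber pad, 42 x 6 x 30 mm, on the jaw's front. Its working face lies 52 mm along its own -y axis from this origin, which coincides with the clamp's origin when the jaw is fully open and moves along -y as the jaw closes.
- fence_face (a point): Centre of the fixed fence's face towards the block, 115.5 mm from the screw's axis along the clamp's own -y axis, 64 mm above the bench; axes as the clamp's. Mind the machines: left of and beyond the clamp the head of a sharpening machine overhangs the bench (x 0.58 to 0.84, y above 0.27, z 0.16 to 0.42 m); nearer the robot and to the right stands a belt grinder, up to 0.18 m high.
- oak_block: Loose oak packing block, 44 x 85 x 38 mm, lying on the clamp's base between pad and fence with its 44 mm across the gap (its own x axis along the slide). Origin at the centre of its underside (z = 47 mm). Must end gripped against the fence, so with its centre 22 mm from the fence's face.
- spanner_ring (a point): Loose ratchet ring spanner, bare steel, about 0.4 kg, lying flat: ring head 62 mm across, 20 mm high, with a hexagon socket right through, and a straight handle. This point: centre of the ring, at its underside. Its +y axis points along the handle, z up. It drives clockwise seen from above and slips freely the other way (a click about every 9 degrees, drag about 0.05 N m).
- spanner_handle (a point): Grasp point on the spanner's handle, 75 mm from the ring's axis along +y, 8 mm above the underside; axes as the ring's. The handle is a bar 16 mm wide and 16 mm high, flush with the underside, straight from 30 to 142 mm from the ring's axis, end at 152 mm. The spanner balances about 20 mm from the ring's axis.
- ratchet: The dark hexagon socket in the ring, 25.6 mm across flats, 18 mm deep, lower edge chamfered. Origin as spanner_ring. Its own y axis points to the middle of a flat, as do the directions every 60 degrees from it. It drops over the screw when its flats are within about 6 degrees of the screw's; else it rests on top of the hexagon, some 18 mm too high, until it is turned.
- bolt: Bystander: bolt standing on its head, 22 mm across, 48 mm high. Origin at the centre of its underside.

How it is judged:
On the way, in this order (a step that is already met when the one before it is completed fails the run):
1. the spanner's ring is fully down over the hexagon screw (horizontal distance between spanner_ring and hex_base below 0.004 m and z of spanner_ring in the frame of hex_base below 0.005 m and angle between spanner_ring's own z axis and vertical below 0.15 rad), for 0.2 s.
2. with the spanner still down on the screw, the pad has come up against the block and presses it with more than 25 N (all of step 1 and contact force between pad and oak_block above 25 N), for 0.2 s.
At the end, for the whole second after the job is handed in: The pad presses the oak block with more than 25 N, the block lies flat against the fence (centre within 24.5 mm of its face), and the spanner sits on the screw: ring within 4 mm of the screw's axis, its underside less than 5 mm above the bearing face, tilted less than 0.15 rad (all of step 2 and y of oak_block in the frame of fence_face below 0.0245 m and angle between oak_block's own z axis and vertical below 0.08 rad and linear speed of oak_block below 0.02 m/s); the robot touches nothing.
It fails at once if the oak is crushed: the pad presses the block with more than 120 N (contact force between pad and oak_block above 120 N).
It fails at once if the fingers push on the clamp, its screw or jaw, or the block (more than 5 N) (contact force between the fingers and clamp above 5 N or contact force between the fingers and oak_block above 5 N).
It fails at once if the standing bolt is moved more than 30 mm (distance of bolt from where it was at the start of the episode above 0.03 m).
It also fails if it takes over 67 s, if anything falls off the work surface, if the arm or the gripper's body presses on something with over 40 N, if the wrist force passes 120 N, or if a joint passes its speed limit or range.

### The arm

A 6-joint arm with a two-finger parallel gripper is mounted at the origin on a cart in front of the work surface, level with it; the furniture and walls round the work are solid. World frame = base frame: x ahead of the robot, y to its left, z up, the work surface at z = 0. Lengths are in m, angles in rad, forces in N, time in s.
With the tool pointing down it reaches from about 0.25 to 0.775 m from the base axis. Payload 4 kg.
Tool frame: the origin (TCP) lies at the centre of the arm's flange, where the gripper is bolted on; the fingertips stand ahead of it and the grasp point (between the pads) lies 180 mm ahead of it (robot.tcp_to_tips is the z of the fingertips in the tool frame, in m); z points along the fingers, y is the direction in which the jaws open and shut (so a half turn about z gives the same grasp; the last joint's range is limited). The gripper opens to 94 mm and grips with 3 to 60 N. Pads are 16 mm wide; open, the fingers measure 119 mm over their backs; the gripper's body (75 mm by 177 mm) begins 78 mm behind the grasp point.
Start: joints at [1.124, 0.087, 1.371, -0, 1.684, -0.103], TCP at [0.185, 0.518, 0.405] pointing down, gripper open.
Joint ranges: [-3.1, 3.1], [-0.76, 2.03], [0.27, 2.55], [-1.08, 4.22], [0.17, 2.65], [-2.57, 2.57]. Speed limits (rad/s): [2.79, 2.79, 3.14, 3.14, 3.14, 3.14].

### API

Orientations are given as [roll, pitch, yaw] about the fixed x, y, z axes, in that order (R = Rz(yaw) Ry(pitch) Rx(roll)).
In Python, from bench import robot gives the robot as it stands.
- The arm moves only by the tool move_arm, never from a script. Its argument "increments" is a list that holds one entry, the list of rows, each a list of 7 numbers: the opening, from 0 (shut) to 1 (fully open), then the shift along the tool's x, y, z as a fraction of full scale, then the turn, a rotation vector about the tool's x, y, z as a fraction of full scale. In form: [[[jaw, dx, dy, dz, rx, ry, rz], ...]]. A call has 1 to 8 rows; each row is the pose to reach, as a shift and turn from the pose commanded when the call began, along the tool's axes at that moment; what a row does not reach only later rows make up. Full scale, the value 1, is 0.1 m for a shift and pi/2 rad for a turn. A row lasts 1/12 s, in which the tool goes at most 41.7 mm and 7.16 degrees, less where a joint would pass 70% of its speed; a pose out of reach is approached as far as the arm can. A call with a number of a shift or a turn outside -1 to 1 is refused whole. A call with a gripper value outside its range is refused whole. The fingers move at their own pace and stop on an object; the grip force is fixed at half the most. Time passes only in rows, so rows that repeat a pose let the fingers close. It gives the time, the measured TCP pose, the force and the opening at its end, in the units of the state.
- robot.get_obs(): the state, without advancing time (a new reading comes with each control period).
- robot.snapshot(name): name is "side" or "top" or "wrist"; returns (picture, depth): 384x512x3 uint8, red, green, blue; 384x512 float32, m along the optical axis (not along the pixel's ray), 0 where there is no reading.
- robot.camera_params(name): a dict with "mtx" (3x3 intrinsics, pixels), "k1" (the pictures are not rectified: a ray, as slopes to the right and down, at radius r is drawn at 1 + k1 r^2 times it, then the intrinsics apply), "R" (3x3) and "t" (3): a world point X has camera coordinates R X + t. Camera axes: x right, y down, z forward; pixel columns grow to the right and rows downward; lengths in m; the calibration is good to about 2 mm. A picture is of the moment at which its call begins: read the wrist's pose just before it. camera_params takes no time and is no camera call; for the wrist camera it gives the pose at the moment of the call.
- robot.close_job(): hands the job in, once; it reports no verdict.
The state is a dict: "time": time; "joint_positions": joint angles; "qvel": joint speeds; "joint_torque": joint torques, N m; "tool_pos": TCP position; "ee_rot": TCP orientation; "wrist_force": force on the tool from outside, world axes, zero at the start; "wrist_torque": the same for the moment, N m; "width": finger opening in m.
Only numpy, scipy, OpenCV 4.12 (cv2) and the standard library are available. Lean on these libraries where they do the work, as an engineer would, in place of code of your own. Each camera call takes 0.05 s, during which the arm holds its last target.

## Working session

There is one attempt and no reset: what is moved stays moved. The work goes in short steps, Python scripts to look and compute and a tool call to move; the robot and the scene stay as the last step left them, time stands still between calls to the robot, and variables do not carry over. Pictures are saved under pics/ and viewed, and the job is handed in when it is done.

Besides the shell and the picture viewer there is one more tool, called after "Request:" as name(argument=value, ...), one argument or row to a line, values as JSON. move_arm: Moves the arm, as the interface text tells. Its arguments: {"type":"object","properties":{"increments":{"type":"array","items":{"type":"array","items":{"type":"array","items":{"type":"number","minimum":-1,"maximum":1}}}}},"required":["increments"]}

```bash
ls; mkdir -p pics; python3 - <<'E'
from bench import robot
import cv2
o=robot.get_obs();print(o, robot.tcp_to_tips)
for n in ["top","side","wrist"]:
    p,d=robot.snapshot(n); cv2.imwrite(f"pics/{n}0.png",p[:,:,::-1]); 
    import numpy as np; np.savez(f"{n}0.npz",p=p,d=d,**robot.camera_params(n)); print(n,robot.camera_params(n))
E
```

```text
pics
{'time': 0.0, 'joint_positions': array([ 1.12392025e+00,  8.79162214e-02,  1.37222798e+00, -4.10148097e-05,
        1.68357141e+00, -1.03082122e-01]), 'qvel': array([ 4.15962015e-04, -7.83521725e-04,  9.53432660e-04, -3.13020261e-04,
       -1.23210834e-04,  5.25224938e-05]), 'joint_torque': array([ 4.17480060e-04, -3.40174413e+01, -3.02433729e+01,  7.17628794e-02,
        3.28706007e-02, -1.60812201e-04]), 'tool_pos': array([0.18533496, 0.51771125, 0.40353823]), 'ee_rot': array([-3.13947676e+00, -1.77904556e-04,  2.79779393e+00]), 'wrist_force': array([-0.50447895,  0.07577498,  0.73072469]), 'wrist_torque': array([-0.00206693, -0.03749223, -0.03603091]), 'width': 0.09432743897133852} 0.1992
top {'mtx': array([[485.86359671,   0.        , 255.71264915],
       [  0.        , 485.86359671, 195.36099514],
       [  0.        ,   0.        ,   1.        ]]), 'k1': 0.046220406312203643, 'R': array([[ 2.62911011e-02, -9.99639486e-01,  5.44764885e-03],
       [-9.72736182e-01, -2.68388810e-02, -2.30356236e-01],
       [ 2.30419398e-01,  7.57193963e-04, -9.73091120e-01]]), 't': array(
[... 178 characters left out ...]
   0.        ,   1.        ]]), 'k1': -0.01687021934690379, 'R': array([[ 0.99769379, -0.06446569,  0.0212433 ],
       [-0.01996828, -0.57788911, -0.81587097],
       [ 0.06487196,  0.81356521, -0.57784364]]), 't': array([-0.63090017,  0.10047432,  0.85253539])}
wrist {'mtx': array([[326.94842204,   0.        , 254.91399016],
       [  0.        , 326.94842204, 187.5470525 ],
       [  0.        ,   0.        ,   1.        ]]), 'k1': -0.09584691521582292, 'R': array([[ 3.37233021e-01,  9.41421053e-01, -5.39417300e-04],
       [ 9.10163432e-01, -3.25889480e-01,  2.55731448e-01],
       [ 2.40575178e-01, -8.67320466e-02, -9.66747710e-01]]), 't': array([-0.5488392 , -0.02568724,  0.39102152])}
```

View pics/top0.png

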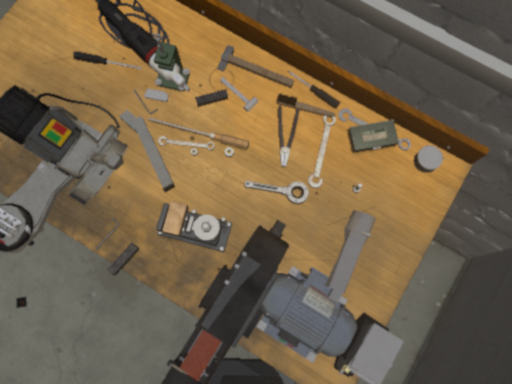

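View pics/side0.png

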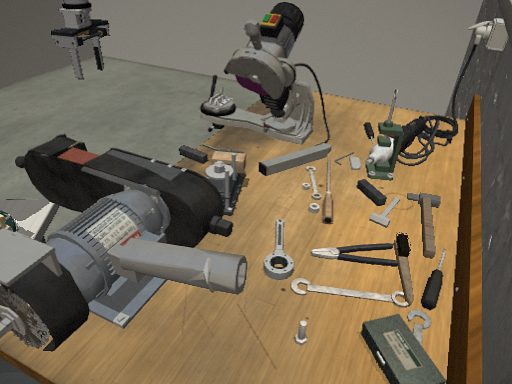

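View pics/wrist0.png

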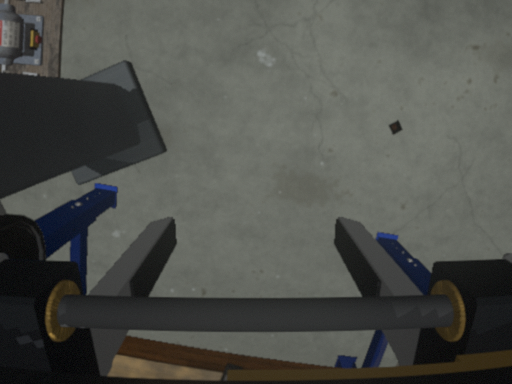

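```bash
cat > h.py <<'E'
import numpy as np, cv2
def und(px,c):
    K=c['mtx'];k=float(c['k1'])
    p=np.atleast_2d(np.asarray(px,float)); d=np.c_[(p[:,0]-K[0,2])/K[0,0],(p[:,1]-K[1,2])/K[1,1]]
    u=d.copy()
    for _ in range(30): u=d/(1+k*(u**2).sum(1,keepdims=True))
    return u
def onplane(px,c,z):
    u=und(px,c);R=c['R'];t=c['t'];o=-R.T@t
    r=np.c_[u,np.ones(len(u))]@R
    s=(z-o[2])/r[:,2]; return o+r*s[:,None]
def proj(X,c):
    X=np.atleast_2d(X);q=X@c['R'].T+c['t'];u=q[:,:2]/q[:,2:]
    u=u*(1+float(c['k1'])*(u**2).sum(1,keepdims=True))
    return u*[c['mtx'][0,0],c['mtx'][1,1]]+c['mtx'][:2,2]
def dep(px,c,d):
    px=np.atleast_2d(px); z=np.array([d[int(round(v)),int(round(u))] for u,v in px])
    q=np.c_[und(px,c),np.ones(len(px))]*z[:,None]
    return (q-c['t'])@c['R']
def ld(f): return dict(np.load(f))
E
python3 - <<'E'
from h import *
c=ld('top0.npz');p=c['p'][:,:,::-1]
a=cv2.resize(p[195:260,145:245],None,fx=8,fy=8,interpolation=cv2.INTER_CUBIC)
cv2.imwrite('pics/c1.png',a)
a=cv2.resize(p[165:215,235:325],None,fx=8,fy=8,interpolation=cv2.INTER_CUBIC)
cv2.imwrite('pics/c2.png',a)
for px,z in [((207,228),.117),((298,192),.02),((264,187),.016),((248,185),.016),((357,187),.0)]:
    print(px,onplane(px,c,z),dep(px,c,c['d']))
s=ld('side0.npz');p=s['p'][:,:,::-1]
cv2.imwrite('pics/c3.png',cv2.resize(p[135:225,170:270],None,fx=6,fy=6,interpolation=cv2.INTER_CUBIC))
E
```

```text
(207, 228) [[0.56076847 0.12542787 0.117     ]] [[0.56085292 0.12547938 0.11648596]]
(298, 192) [[ 0.68587578 -0.1152883   0.02      ]] [[ 0.69014045 -0.11682064  0.00270461]]
(264, 187) [[ 0.69875741 -0.0195036   0.016     ]] [[ 0.698067   -0.01945946  0.01870199]]
(248, 185) [[0.70333933 0.02586232 0.016     ]] [[0.70193942 0.0257663  0.02140584]]
(357, 187) [[ 0.71015112 -0.28535724  0.        ]] [[ 0.69971666 -0.27681632  0.03998724]]
```

View pics/c1.png

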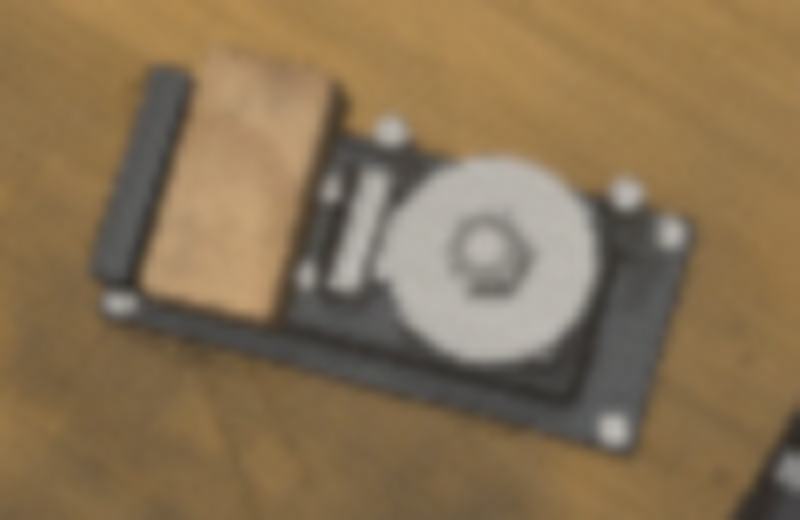

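View pics/c2.png

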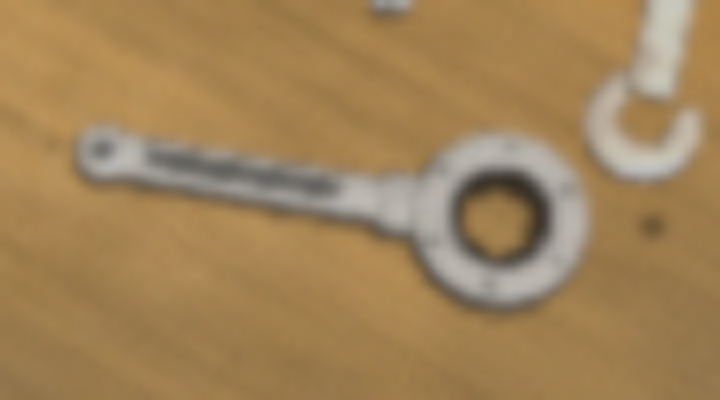

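View pics/c3.png

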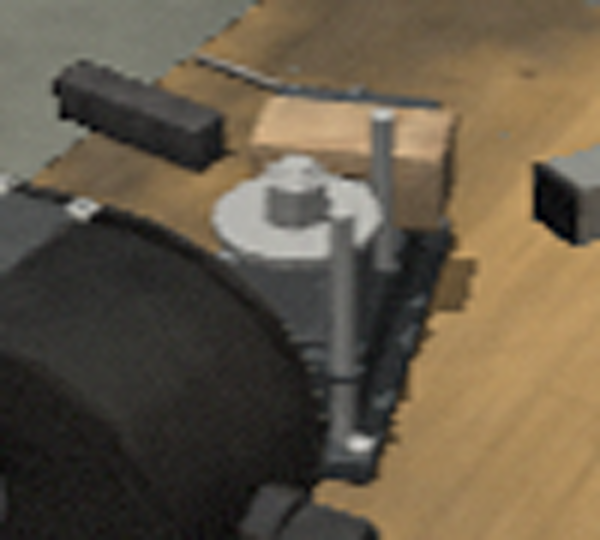

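```bash
python3 - <<'E'
from h import *
c=ld('top0.npz');p=c['p'];hsv=cv2.cvtColor(p,cv2.COLOR_RGB2HSV)
# spanner
def big(m,x0,y0,x1,y1):
    mm=np.zeros_like(m);mm[y0:y1,x0:x1]=m[y0:y1,x0:x1]
    cs,_=cv2.findContours(mm,cv2.RETR_EXTERNAL,cv2.CHAIN_APPROX_NONE)
    return max(cs,key=cv2.contourArea)[:,0,:]
m=((hsv[:,:,1]<75)).astype(np.uint8)
ct=big(m,238,170,312,210)
W=onplane(ct,c,.018)
(rc,rr)=cv2.minEnclosingCircle(W[W[:,1]<-0.085][:,:2].astype(np.float32)); print('ring',rc,rr)
hh=W[(W[:,1]>-0.06)&(W[:,1]<0.02)][:,:2].astype(np.float32)
vx,vy,x0,y0=cv2.fitLine(hh,cv2.DIST_L2,0,.001,.001).ravel();print('handle',vx,vy,x0,y0,np.degrees(np.arctan2(vy,vx)),'tip',W[W[:,1].argmax()])
print('dir ring->mid',np.degrees(np.arctan2(y0-rc[1],x0-rc[0])))
# bearing disc
m2=((hsv[:,:,2]>150)&(hsv[:,:,1]<60)).astype(np.uint8)
ct=big(m2,190,212,222,242); W=onplane(ct,c,.093)
(rc,rr)=cv2.minEnclosingCircle(W[:,:2].astype(np.float32)); print('disc',rc,rr, cv2.fitEllipse(W[:,:2].astype(np.float32)))
# pins & pictures
for n,px in [('pinA',(145+390/8,195+130/8)),('pinB',(145+625/8,195+190/8))]:
    print(n,onplane(px,c,.121),dep(px,c,c['d']))
for n in['wrist0.npz']:
    w=ld(n);print(-w['R'].T@w['t'])
E
```

```text
ring (0.6861350536346436, -0.11232822388410568) 0.032089054584503174
handle 0.1692752 0.9855688 0.69902414 -0.0208504 80.25432 tip [0.71134356 0.03456786 0.018     ]
dir ring->mid 81.979904
disc (0.5679633021354675, 0.13255444169044495) 0.03457150608301163 ((0.5679554343223572, 0.13125447928905487), (0.06353775411844254, 0.06586255878210068), 1.8880959749221802)
pinA [[0.60266963 0.16115673 0.121     ]] [[0.60267262 0.16115868 0.12098496]]
pinB [[0.58514251 0.08499397 0.121     ]] [[0.58530933 0.08505497 0.12009681]]
[0.11439621 0.54223168 0.38429214]
```

Request:
move_arm(
  increments=[
    [[1, -0.98, -0.47, 0, 0, 0, 0], [1, -0.98, -0.47, 0, 0, 0, 0], [1, -0.98, -0.47, 0, 0, 0, 0]],
  ],
)

```text
time: 0.4
tool_pos: [0.2631, 0.4388, 0.4042]
ee_rot: [-3.14, 0.001, 2.797]
wrist_force: [0.1, 0.5, 0.3]
width: 0.0937
```

Request:
move_arm(
  increments=[
    [[1, -0.98, -0.47, 0, 0, 0, 0], [1, -0.98, -0.47, 0, 0, 0, 0], [1, -0.98, -0.47, 0, 0, 0, 0]],
  ],
)

```text
time: 0.65
tool_pos: [0.34, 0.3609, 0.4044]
ee_rot: [-3.141, 0.001, 2.796]
wrist_force: [-0.2, 0.0, -0.2]
width: 0.0941
```

Request:
move_arm(
  increments=[
    [[1, -0.98, -0.47, 0, 0, 0, 0], [1, -0.98, -0.47, 0, 0, 0, 0], [1, -0.98, -0.47, 0, 0, 0, 0]],
  ],
)

```text
time: 0.9
tool_pos: [0.4165, 0.2834, 0.4043]
ee_rot: [-3.141, 0.001, 2.795]
wrist_force: [1.1, 0.8, 0.1]
width: 0.0939
```

Request:
move_arm(
  increments=[
    [[1, -0.98, -0.47, 0, 0, 0, 0], [1, -0.98, -0.47, 0, 0, 0, 0], [1, -0.98, -0.47, 0, 0, 0, 0]],
  ],
)

```text
time: 1.15
tool_pos: [0.493, 0.2059, 0.4041]
ee_rot: [-3.14, 0.001, 2.795]
wrist_force: [0.5, 0.3, -0.1]
width: 0.0943
```

Request:
move_arm(
  increments=[
    [[1, -0.98, -0.47, 0, 0, 0, 0], [1, -0.98, -0.47, 0, 0, 0, 0], [1, -0.98, -0.47, 0, 0, 0, 0], [1, -0.98, -0.47, 0, 0, 0, 0], [1, -0.98, -0.47, 0, 0, 0, 0]],
  ],
)

```text
time: 1.57
tool_pos: [0.5682, 0.1302, 0.4036]
ee_rot: [-3.141, -0.002, 2.795]
wrist_force: [-0.4, 0.4, 0.3]
width: 0.0938
```

```bash
cat >> h.py <<'E'
def shot(robot,n,f,crop=None,s=1):
    c=robot.camera_params(n); p,d=robot.snapshot(n); np.savez(f+'.npz',p=p,d=d,**c)
    a=p[:,:,::-1]
    if crop: x0,y0,x1,y1=crop; a=cv2.resize(a[y0:y1,x0:x1],None,fx=s,fy=s,interpolation=cv2.INTER_CUBIC)
    cv2.imwrite(f'pics/{f}.png',a); c=dict(c);c['p']=p;c['d']=d; return c
E
python3 - <<'E'
from h import *
from bench import robot
c=shot(robot,'wrist','w1'); print(robot.get_obs()['joint_positions'], proj([[.5675,.130,.117]],c))
E
```

```text
[ 1.29743773e-01  1.60493442e-01  1.29079516e+00  7.02073044e-04
  1.69191305e+00 -1.09635055e+00] [[255.15201238 192.51672098]]
```

View pics/w1.png

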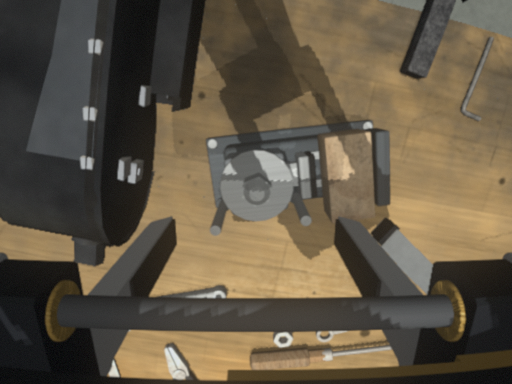

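```bash
python3 - <<'E'
from h import *
c=ld('w1.npz');p=c['p'][:,:,::-1]
g=p[145:240,205:320].astype(float)
a=cv2.resize(np.clip(g*1.6,0,255).astype(np.uint8),None,fx=6,fy=6,interpolation=cv2.INTER_CUBIC)
cv2.imwrite('pics/w1c.png',a)
p=c['p'];hsv=cv2.cvtColor(p,cv2.COLOR_RGB2HSV)
m=((hsv[:,:,2]>75)&(hsv[:,:,1]<45)).astype(np.uint8)
# depth segmentation: heights
v,u=np.mgrid[145:240,200:320]
px=np.c_[u.ravel(),v.ravel()]; X=dep(px,c,c['d'])
sel=abs(X[:,2]-.093)<.004
D=X[sel]; near=np.hypot(D[:,0]-.5675,D[:,1]-.13)<.045
mm=np.zeros((384,512),np.uint8); q=px[sel][near]; mm[q[:,1],q[:,0]]=1
ct=max(cv2.findContours(mm,cv2.RETR_EXTERNAL,cv2.CHAIN_APPROX_NONE)[0],key=cv2.contourArea)[:,0]
W=onplane(ct,c,.093)[:,:2].astype(np.float32); print('disc',cv2.minEnclosingCircle(W),cv2.fitEllipse(W))
top=X[(X[:,2]>.113)&(np.hypot(X[:,0]-.5675,X[:,1]-.13)<.03)]; print('cone top',len(top),top.mean(0))
hx=X[(X[:,2]>.100)&(np.hypot(X[:,0]-.5675,X[:,1]-.13)<.03)]; print('hex',len(hx),hx.mean(0))
for n,px0 in [('pinA',(306,220)),('pinB',(216,230))]: print(n,onplane(px0,c,.121),dep(px0,c,c['d']))
E
```

```text
disc ((0.5683797001838684, 0.13045154511928558), 0.03417560085654259) ((0.568378210067749, 0.13029739260673523), (0.06660343706607819, 0.06702940911054611), 77.43318939208984)
cone top 434 [0.56782722 0.13032329 0.11603185]
hex 728 [0.5668235  0.13089266 0.11367865]
pinA [[0.60429846 0.1630773  0.121     ]] [[0.60389662 0.16304681 0.12198872]]
pinB [[0.58659428 0.08712345 0.121     ]] [[0.5862592  0.08737804 0.12198794]]
```

View pics/w1c.png

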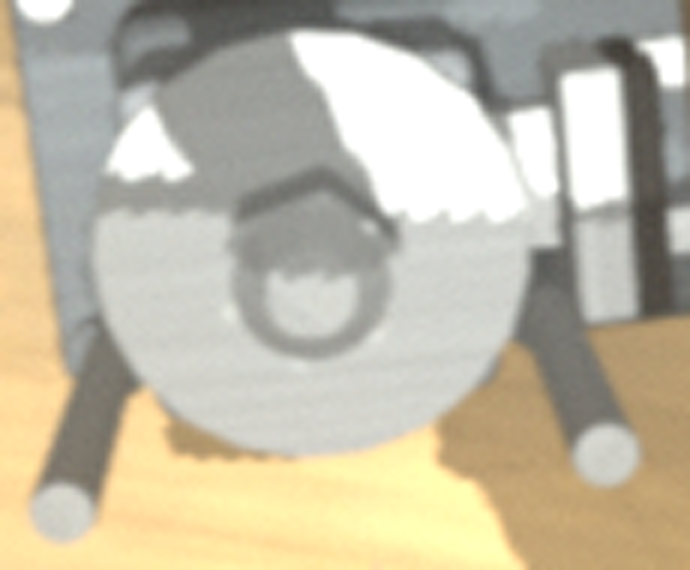

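```bash
python3 - <<'E'
from h import *
c=ld('w1.npz')
f=lambda x,y:(205+(x+.5)/6-.5,145+(y+.5)/6-.5)
P=onplane([f(318,170),f(238,207),f(398,238)],c,.093)
print(P)
for a,b in [(0,1),(0,2)]:
    d=P[b]-P[a]; print(np.hypot(*d[:2]),np.degrees(np.arctan2(d[1],d[0]))%60)
ctr=np.array([.568,.1303]); 
d=P[:,:2]-ctr; print(np.hypot(*d.T),np.degrees(np.arctan2(d[:,1],d[:,0]))%60)
E
```

```text
[[0.55713378 0.13612886 0.093     ]
 [0.55841529 0.12270921 0.093     ]
 [0.57131115 0.14405679 0.093     ]]
0.01348070519285163 35.45493475030358
0.01624345971165066 29.213744275169528
[0.01233088 0.01222648 0.01414967] [31.78997928 38.37812056 16.46678619]
```

Request:
move_arm(
  increments=[
    [[1, -0.94, -0.73, 0.36, 0, 0, 0], [1, -0.94, -0.73, 0.36, 0, 0, 0], [1, -0.94, -0.73, 0.36, 0, 0, 0]],
  ],
)

```text
time: 1.87
tool_pos: [0.6311, 0.0322, 0.3693]
ee_rot: [3.141, 0.001, 2.802]
wrist_force: [0.3, -0.1, -0.8]
width: 0.0943
```

Request:
move_arm(
  increments=[
    [[1, -0.94, -0.73, 0.36, 0, 0, 0.6], [1, -0.94, -0.73, 0.36, 0, 0, 0.6], [1, -0.94, -0.73, 0.36, 0, 0, 0.6], [1, -0.94, -0.73, 0.36, 0, 0, 0.6], [1, -0.94, -0.73, 0.36, 0, 0, 0.6], [1, -0.94, -0.73, 0.36, 0, 0, 0.6], [1, -0.94, -0.73, 0.36, 0, 0, 0.6], [1, -0.94, -0.73, 0.36, 0, 0, 0.6]],
  ],
)

```text
time: 2.53
tool_pos: [0.6949, -0.0674, 0.3329]
ee_rot: [-3.142, -0.001, 1.852]
wrist_force: [1.1, -0.9, -1.7]
width: 0.0937
```

Request:
move_arm(
  increments=[
    [[1, 0, 0, 0, 0, 0, 0.28], [1, 0, 0, 0, 0, 0, 0.28], [1, 0, 0, 0, 0, 0, 0.28], [1, 0, 0, 0, 0, 0, 0.28], [1, 0, 0, 0, 0, 0, 0.28], [1, 0, 0, 0, 0, 0, 0.28]],
  ],
)

```text
time: 3.03
tool_pos: [0.695, -0.0677, 0.333]
ee_rot: [-3.142, -0.0, 1.419]
wrist_force: [-0.1, 0.6, -0.3]
width: 0.0942
```

```bash
python3 - <<'E'
from h import *
from bench import robot
c=shot(robot,'wrist','w2'); print(robot.get_obs()['joint_positions'])
E
```

```text
[-1.78804356e-01  4.40981322e-01  1.07716261e+00  3.13492593e-04
  1.62338655e+00 -2.68504946e-02]
```

View pics/w2.png

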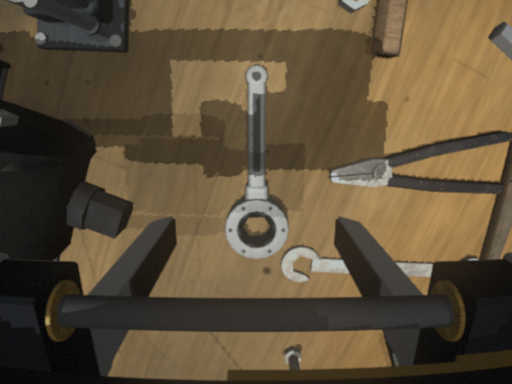

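```bash
python3 - <<'E'
from h import *
c=ld('w2.npz');p=c['p'];hsv=cv2.cvtColor(p,cv2.COLOR_RGB2HSV)
g=p[180:275,200:315,::-1].astype(float)
cv2.imwrite('pics/w2c.png',cv2.resize(np.clip(g*1.3,0,255).astype(np.uint8),None,fx=6,fy=6,interpolation=cv2.INTER_CUBIC))
m=((hsv[:,:,1]<55)&(hsv[:,:,2]>60)).astype(np.uint8); m[:, :215]=0; m[:,300:]=0; m[262:]=0;m[:60]=0
ct=max(cv2.findContours(m,cv2.RETR_EXTERNAL,cv2.CHAIN_APPROX_NONE)[0],key=cv2.contourArea)[:,0]
W=onplane(ct,c,.020)[:,:2].astype(np.float32)
ring=W[W[:,1]<-.085]; print('ring',cv2.minEnclosingCircle(ring),cv2.fitEllipse(ring))
W=onplane(ct,c,.016)[:,:2].astype(np.float32)
h=W[(W[:,1]>-.06)&(W[:,1]<.015)]; l=cv2.fitLine(h,cv2.DIST_L2,0,.001,.001).ravel(); print('handle',l,np.degrees(np.arctan2(l[1],l[0])))
b=cv2.minAreaRect(h);print(b)
print('tip',W[W[:,1].argmax()])
for q in [(257,140),(240,228),(257,75)]: print(q,dep(q,c,c['d']))
E
```

```text
ring ((0.689872682094574, -0.111689493060112), 0.03250046446919441) ((0.6887744665145874, -0.11116978526115417), (0.060364898294210434, 0.06395465135574341), 167.80441284179688)
handle [ 0.16842663  0.9857142   0.70219475 -0.02165869] 80.30364
((0.702547013759613, -0.022205103188753128), (0.07756675779819489, 0.015566798858344555), 81.04429626464844)
tip [0.7091786  0.03655177]
(257, 140) [[ 0.70198629 -0.02829152  0.01677416]]
(240, 228) [[ 0.67319525 -0.10906734  0.01922867]]
(257, 75) [[0.71048495 0.02781427 0.01620732]]
```

View pics/w2c.png

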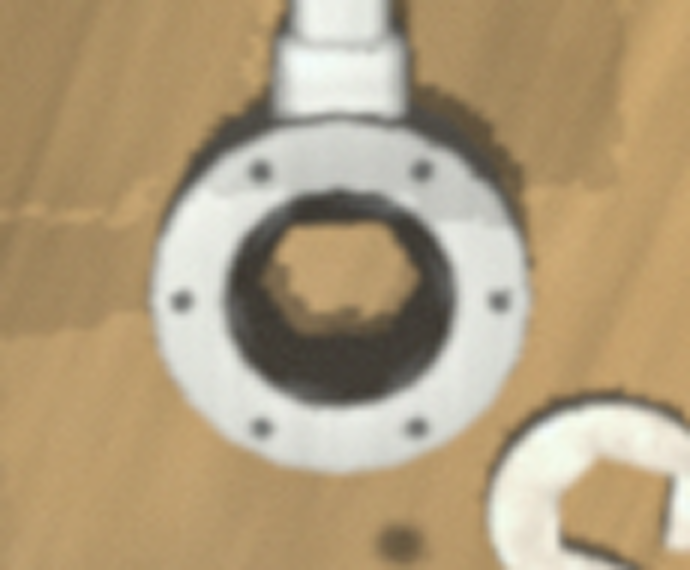

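Request:
move_arm(
  increments=[
    [[1, 0.26, 0, 0.9, 0, 0, 0], [1, 0.26, 0, 0.9, 0, 0, 0], [1, 0.26, 0, 0.9, 0, 0, 0], [1, 0.26, 0, 0.9, 0, 0, 0]],
  ],
)

```text
time: 3.42
tool_pos: [0.6978, -0.0423, 0.237]
ee_rot: [-3.131, -0.0, 1.418]
wrist_force: [-0.2, -0.5, -0.2]
width: 0.0937
```

Request:
move_arm(
  increments=[
    [[1, 0, 0, 0.2, 0, 0, 0], [1, 0, 0, 0.4, 0, 0, 0], [1, 0, 0, 0.4, 0, 0, 0], [1, 0, 0, 0.4, 0, 0, 0]],
  ],
)

```text
time: 3.75
tool_pos: [0.6995, -0.0441, 0.2037]
ee_rot: [3.141, 0.0, 1.416]
wrist_force: [-0.5, -0.5, 0.2]
width: 0.0941
```

```bash
python3 - <<'E'
from h import *
from bench import robot
c=shot(robot,'wrist','w3'); o=robot.get_obs();print(o['tool_pos'],o['joint_positions'])
E
```

```text
[ 0.6999506  -0.04416182  0.20508057] [-1.43788731e-01  5.21506691e-01  1.22264269e+00 -5.04769233e-05
  1.39460556e+00  1.15707646e-02]
```

View pics/w3.png

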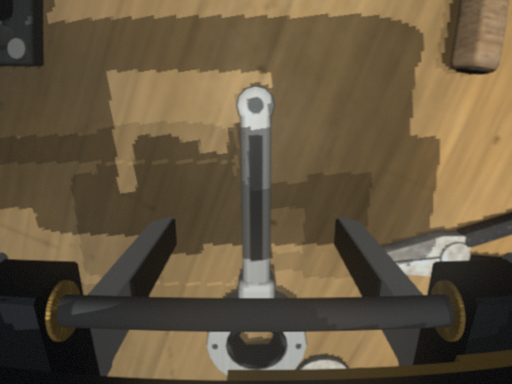

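Request:
move_arm(
  increments=[
    [[1, 0, 0, 0.01, 0, 0, 0], [0, 0, 0, 0.01, 0, 0, 0], [0, 0, 0, 0.01, 0, 0, 0], [0, 0, 0, 0.01, 0, 0, 0], [0, 0, 0, 0.01, 0, 0, 0], [0, 0, 0, 0.01, 0, 0, 0], [0, 0, 0, 0.01, 0, 0, 0], [0, 0, 0, 0.01, 0, 0, 0]],
  ],
)

```text
time: 4.47
tool_pos: [0.6993, -0.0437, 0.2016]
ee_rot: [-3.141, -0.0, 1.415]
wrist_force: [0.1, 0.1, 0.2]
width: 0.0509
```

Request:
move_arm(
  increments=[
    [[0, 0, 0, 0, 0, 0, 0], [0, 0, 0, 0, 0, 0, 0], [0, 0, 0, 0, 0, 0, 0], [0, 0, 0, 0, 0, 0, 0]],
  ],
)

```text
time: 4.8
tool_pos: [0.6993, -0.0437, 0.2016]
ee_rot: [-3.142, -0.0, 1.415]
wrist_force: [1.2, 0.6, 0.6]
width: 0.0237
```

Request:
move_arm(
  increments=[
    [[0, 0, 0, 0, 0, 0, 0], [0, 0, 0, 0, 0, 0, 0], [0, 0, 0, 0, 0, 0, 0]],
  ],
)

```text
time: 5.05
tool_pos: [0.6994, -0.0437, 0.2017]
ee_rot: [3.141, -0.0, 1.416]
wrist_force: [-0.4, -0.9, -1.4]
width: 0.0158
```

Request:
move_arm(
  increments=[
    [[0, 0, 0, -0.1, 0, 0, 0], [0, 0, 0, -0.3, 0, 0, 0], [0, 0, 0, -0.3, 0, 0, 0], [0, 0, 0, -0.3, 0, 0, 0]],
  ],
)

```text
time: 5.38
tool_pos: [0.6997, -0.0437, 0.233]
ee_rot: [3.139, -0.0, 1.415]
wrist_force: [0.3, -0.1, -4.1]
width: 0.016
```

```bash
python3 - <<'E'
from h import *
from bench import robot
o=robot.get_obs();print(o)
c=shot(robot,'wrist','w4');shot(robot,'side','s4',(200,160,360,300),5)
for q in [(257,240),(257,200),(257,160),(257,130)]: print(q,dep(q,c,c['d']))
E
```

```text
{'time': 5.3833, 'joint_positions': array([-1.43311442e-01,  4.99356354e-01,  1.19660295e+00,  3.73991003e-04,
        1.44286916e+00,  1.19411625e-02]), 'qvel': array([-0.00068477,  0.02121344,  0.03519231, -0.00074775,  0.00025687,
        0.00174432]), 'joint_torque': array([ 1.77782367e-02, -5.25193119e+01, -3.10077167e+01, -1.17651760e-01,
        4.39277454e-02, -1.32393907e-03]), 'tool_pos': array([ 0.6996747 , -0.04372054,  0.23303312]), 'ee_rot': array([ 3.13883310e+00, -4.04045693e-04,  1.41549708e+00]), 'wrist_force': array([ 0.27369945, -0.10429603, -4.12935933]), 'wrist_torque': array([0.06402598, 0.06771259, 0.03769899]), 'width': 0.016038252714597225}
(257, 240) [[ 0.70043236 -0.04359261  0.04787014]]
(257, 200) [[ 0.7039663  -0.02076073  0.04842545]]
(257, 160) [[7.07252737e-01 4.61113447e-04 4.90952987e-02]]
(257, 130) [[0.70958388 0.01554783 0.05035262]]
```

View pics/w4.png

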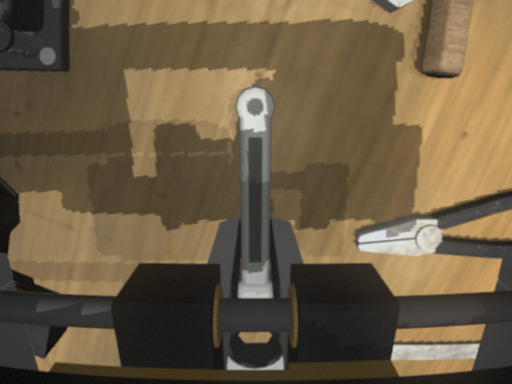

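View pics/s4.png

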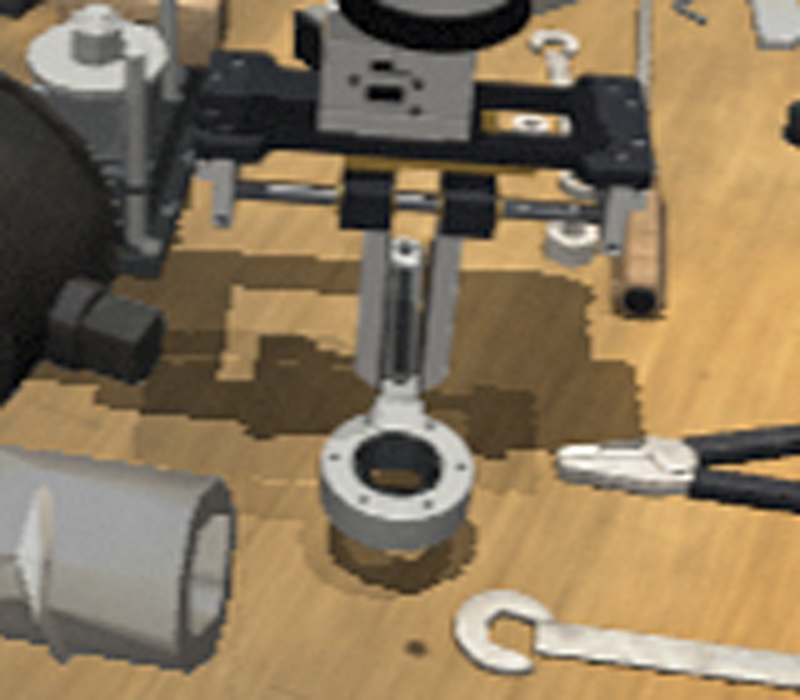

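```bash
python3 - <<'E'
from h import *
c=ld('top0.npz')
v,u=np.mgrid[100:384:2,150:512:2];px=np.c_[u.ravel(),v.ravel()];X=dep(px,c,c['d'])
ok=(X[:,2]>.06)&(X[:,2]<.3)
for y in np.arange(-.2,.26,.03):
    s=X[ok&(abs(X[:,1]-y)<.015)]
    if len(s): print(round(y,2),'xmax',s[:,0].max().round(3),'zmax near',s[s[:,0]>s[:,0].max()-.05][:,2].max().round(3))
E
```

```text
-0.2 xmax 0.514 zmax near 0.165
-0.17 xmax 0.456 zmax near 0.153
-0.14 xmax 0.466 zmax near 0.141
-0.11 xmax 0.456 zmax near 0.166
-0.08 xmax 0.583 zmax near 0.113
-0.05 xmax 0.593 zmax near 0.119
-0.02 xmax 0.57 zmax near 0.152
0.01 xmax 0.569 zmax near 0.16
0.04 xmax 0.512 zmax near 0.163
0.07 xmax 0.587 zmax near 0.123
0.1 xmax 0.591 zmax near 0.123
0.13 xmax 0.597 zmax near 0.12
0.16 xmax 0.606 zmax near 0.125
0.19 xmax 0.63 zmax near 0.09
0.22 xmax 0.634 zmax near 0.091
0.25 xmax 0.628 zmax near 0.087
```

Request:
move_arm(
  increments=[
    [[0, 0.2, -0.1, -0.3, 0, 0, 0], [0, 0.4, -0.22, -0.6, 0, 0, 0], [0, 0.6, -0.34, -0.6, 0, 0, 0], [0, 0.82, -0.45, -0.6, 0, 0, 0], [0, 0.82, -0.45, -0.6, 0, 0, 0]],
  ],
)

```text
time: 5.9
tool_pos: [0.666, 0.0487, 0.2912]
ee_rot: [-3.139, -0.004, 1.42]
wrist_force: [-0.2, 0.4, -4.9]
width: 0.0159
```

Request:
move_arm(
  increments=[
    [[0, 0.2, -0.1, -0.2, 0, 0, 0], [0, 0.4, -0.22, -0.4, 0, 0, 0], [0, 0.6, -0.34, -0.6, 0, 0, 0], [0, 0.82, -0.45, -0.6, 0, 0, 0], [0, 0.82, -0.45, -0.6, 0, 0, 0]],
  ],
)

```text
time: 6.32
tool_pos: [0.6345, 0.1363, 0.3527]
ee_rot: [3.141, -0.004, 1.42]
wrist_force: [0.1, -0.7, -4.2]
width: 0.016
```

Request:
move_arm(
  increments=[
    [[0, 0, 0, 0, 0, 0, 0.05], [0, 0, 0, 0, 0, 0, 0.11], [0, 0, 0, 0, 0, 0, 0.18], [0, 0, 0, 0, 0, 0, 0.25], [0, 0, 0, 0, 0, 0, 0.32], [0, 0, 0, 0, 0, 0, 0.39], [0, 0, 0, 0, 0, 0, 0.44], [0, 0, 0, 0, 0, 0, 0.44]],
  ],
)

```text
time: 6.98
tool_pos: [0.6392, 0.1285, 0.3534]
ee_rot: [3.125, -0.006, 0.72]
wrist_force: [11.7, -9.1, -1.1]
width: 0.0212
```

Request:
move_arm(
  increments=[
    [[0, 0, 0, 0, 0, 0, 0.05], [0, 0, 0, 0, 0, 0, 0.11], [0, 0, 0, 0, 0, 0, 0.18], [0, 0, 0, 0, 0, 0, 0.25], [0, 0, 0, 0, 0, 0, 0.32], [0, 0, 0, 0, 0, 0, 0.39], [0, 0, 0, 0, 0, 0, 0.44], [0, 0, 0, 0, 0, 0, 0.44]],
  ],
)

```text
time: 7.65
tool_pos: [0.6422, 0.1238, 0.3608]
ee_rot: [3.119, -0.036, 0.027]
wrist_force: [20.1, -20.3, 11.8]
width: 0.0347
```

```bash
python3 - <<'E'
from h import *
from bench import robot
o=robot.get_obs();print(o['time'],o['tool_pos'],o['ee_rot'],o['joint_positions'],o['wrist_force'])
c=shot(robot,'wrist','w5');shot(robot,'top','t5',(145,150,265,240),6); shot(robot,'side','s5',(150,60,290,200),5)
E
```

```text
7.65 [0.6421994  0.12381585 0.36080285] [ 3.11902079 -0.03609873  0.02740913] [ 0.10972935  0.32006782  1.18310325 -0.02547746  1.60428939  1.65223619] [ 20.10996089 -20.32130548  11.83818307]
```

View pics/w5.png

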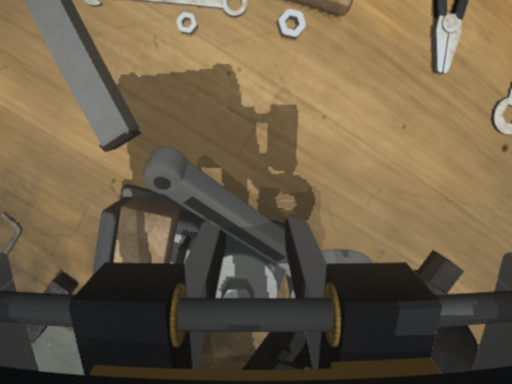

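View pics/s5.png

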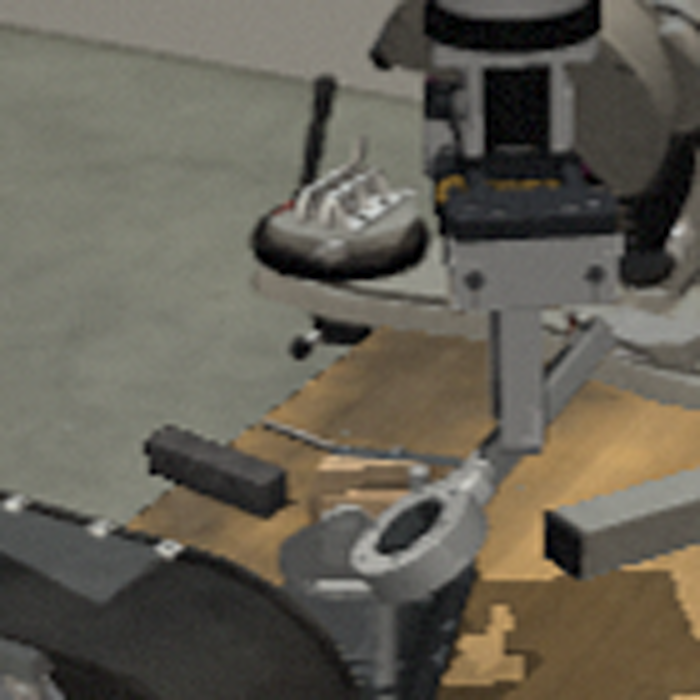

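View pics/t5.png

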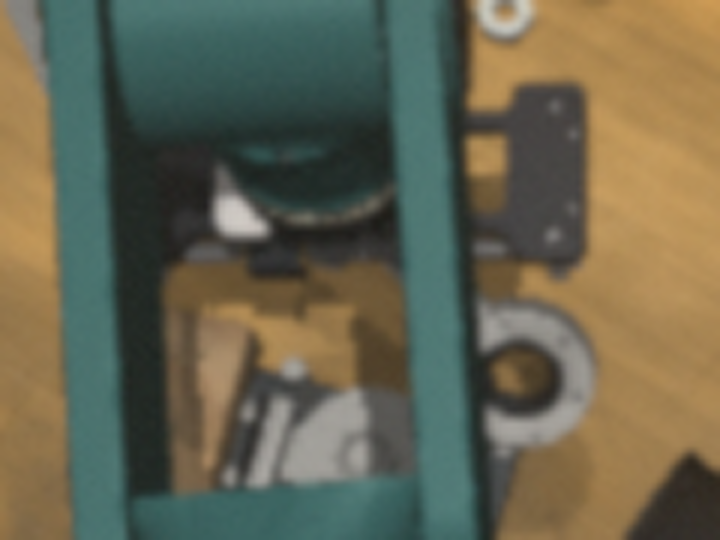

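```bash
python3 - <<'E'
from h import *
c=ld('t5.npz'); f=lambda x,y:(145+x/6,150+y/6)
for q in [(580,375),(525,440),(550,320),(500,330),(500,500)]: print('top',f(*q),dep(f(*q),c,c['d']))
c=ld('s5.npz'); f=lambda x,y:(150+x/5,60+y/5)
for q in [(370,570),(460,530),(430,490),(485,465),(600,330),(560,380),(385,620),(450,580)]: print('side',q,dep(f(*q),c,c['d']))
c=ld('w5.npz')
for q in [(165,170),(200,195),(240,225),(270,250)]: print('wr',q,dep(q,c,c['d']))
E
```

```text
top (241.66666666666669, 212.5) [[0.5970936  0.03724921 0.14934704]]
top (232.5, 223.33333333333331) [[0.57184268 0.06000105 0.13272106]]
top (236.66666666666669, 203.33333333333334) [[0.61824401 0.05024756 0.15871716]]
top (228.33333333333331, 205.0) [[0.61479539 0.07128121 0.15226377]]
top (228.33333333333331, 233.33333333333331) [[0.56439497 0.07612027 0.01381397]]
side (370, 570) [[0.58165962 0.04148638 0.13746965]]
side (460, 530) [[0.62100018 0.04498528 0.15501021]]
side (430, 490) [[0.60955347 0.08352165 0.15309457]]
side (485, 465) [[0.63464291 0.0899329  0.16199406]]
side (600, 330) [[0.69234527 0.15483668 0.19743711]]
side (560, 380) [[0.67196493 0.13301592 0.18252957]]
side (385, 620) [[0.58862409 0.08045298 0.08521246]]
side (450, 580) [[0.6269949  0.22306562 0.01613064]]
wr (165, 170) [[0.69088876 0.1611585  0.20070936]]
wr (200, 195) [[0.67745973 0.14697261 0.19159083]]
wr (240, 225) [[0.65910879 0.12770775 0.18136719]]
wr (270, 250) [[0.64072999 0.11057362 0.17094689]]
```

Request:
move_arm(
  increments=[
    [[0, 0, 0, 0, 0, 0, -0.04], [0, 0, 0, 0, 0, 0, -0.08], [0, 0, 0, 0, 0, 0, -0.12], [0, 0, 0, 0, 0, 0, -0.16], [0, 0, 0, 0, 0, 0, -0.2], [0, 0, 0, 0, 0, 0, -0.24], [0, 0, 0, 0, 0, 0, -0.28], [0, 0, 0, 0, 0, 0, -0.3]],
  ],
)

```text
time: 8.47
tool_pos: [0.6388, 0.1304, 0.3549]
ee_rot: [3.131, -0.013, 0.507]
wrist_force: [9.9, -4.1, 2.3]
width: 0.0276
```

Request:
move_arm(
  increments=[
    [[0, 0, 0, 0, 0, 0, -0.05], [0, 0, 0, 0, 0, 0, -0.1], [0, 0, 0, 0, 0, 0, -0.15], [0, 0, 0, 0, 0, 0, -0.2], [0, 0, 0, 0, 0, 0, -0.22], [0, 0, 0, 0, 0, 0, -0.22]],
  ],
)

```text
time: 8.97
tool_pos: [0.6374, 0.1311, 0.3523]
ee_rot: [3.135, -0.004, 0.851]
wrist_force: [6.5, -1.4, -0.3]
width: 0.0206
```

```bash
python3 - <<'E'
from h import *
from bench import robot
o=robot.get_obs();print(o['time'],o['tool_pos'],o['ee_rot'],o['wrist_force'],o['width'])
c=shot(robot,'wrist','w6'); shot(robot,'side','s6',(150,60,290,200),5)
E
```

```text
8.9667 [0.63738741 0.13111219 0.35225169] [ 3.13509304 -0.00351671  0.85097218] [ 6.51433108 -1.3614163  -0.26619857] 0.020574672900278094
```

View pics/w6.png

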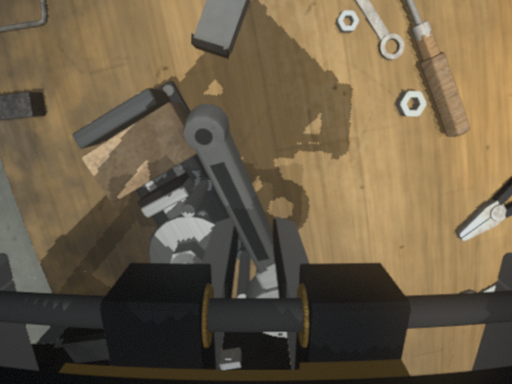

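View pics/s6.png

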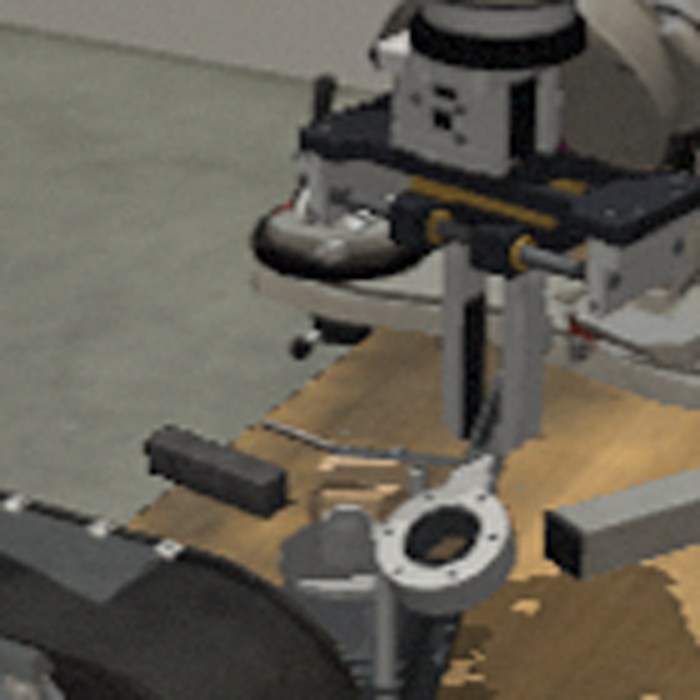

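Request:
move_arm(
  increments=[
    [[0, 0, 0.05, -0.05, 0, 0, 0], [0, 0, 0.1, -0.12, 0, 0, 0], [0, 0, 0.2, -0.2, 0, 0, 0], [0, 0, 0.3, -0.3, 0, 0, 0], [0, 0, 0.3, -0.4, 0, 0, 0], [0, 0, 0.3, -0.45, 0, 0, 0], [0, 0, 0.3, -0.45, 0, 0, 0]],
  ],
)

```text
time: 9.65
tool_pos: [0.6582, 0.1127, 0.3983]
ee_rot: [3.141, -0.002, 0.85]
wrist_force: [0.3, -0.2, -3.9]
width: 0.0159
```

```bash
python3 - <<'E'
from h import *
from bench import robot
o=robot.get_obs();print(o['time'],o['tool_pos'],o['ee_rot'],o['wrist_force'],o['width'])
c=shot(robot,'wrist','w7'); s=shot(robot,'side','s7',(150,60,290,200),5)
E
```

```text
9.65 [0.65822643 0.11267146 0.39828204] [ 3.14117777e+00 -1.88207483e-03  8.50127841e-01] [ 0.31412347 -0.16554594 -3.93254409] 0.015863992332262298
```

View pics/w7.png

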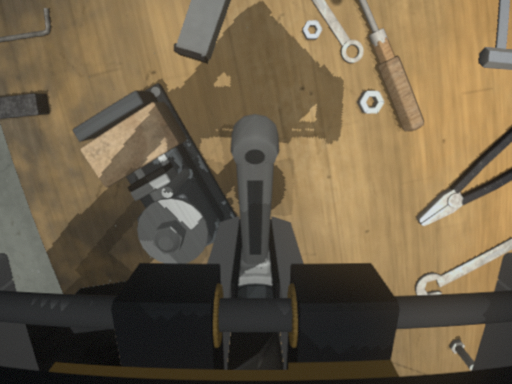

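View pics/s7.png

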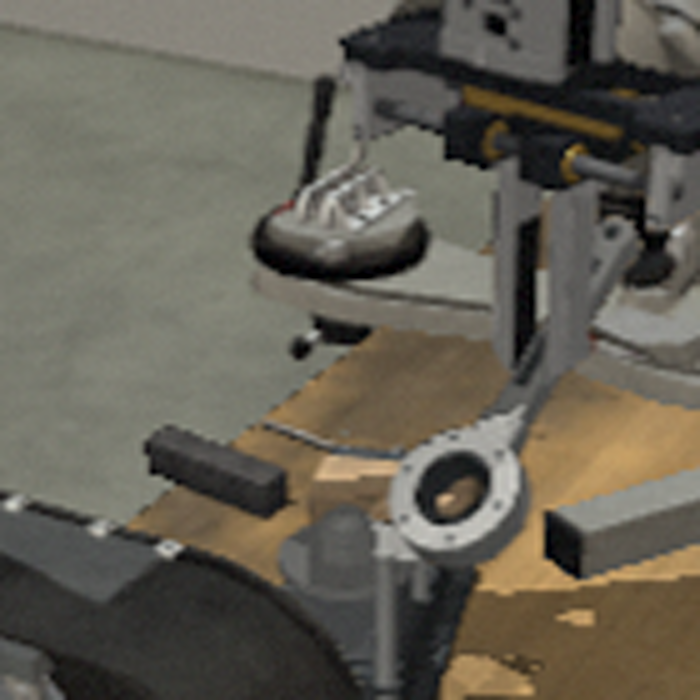

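Request:
move_arm(
  increments=[
    [[0, -0.1, 0.2, 0, 0, 0, 0], [0, -0.25, 0.5, 0.2, 0, 0, 0], [0, -0.4, 0.8, 0.5, 0, 0, 0], [0, -0.5, 1, 0.7, 0, 0, 0], [0, -0.5, 1, 0.9, 0, 0, 0], [0, -0.5, 1, 1, 0, 0, 0], [0, -0.5, 1, 1, 0, 0, 0]],
  ],
)

```text
time: 10.33
tool_pos: [0.6993, 0.0093, 0.2915]
ee_rot: [-3.133, 0.005, 0.85]
wrist_force: [-0.8, -0.9, -4.9]
width: 0.0156
```

```bash
python3 - <<'E'
from h import *
from bench import robot
o=robot.get_obs();print(o['time'],o['tool_pos'],o['ee_rot'],o['wrist_force'],o['width'])
s=shot(robot,'side','s8',(200,100,360,240),5)
E
```

```text
10.3333 [0.69929169 0.00930757 0.29148522] [-3.13336917  0.0049174   0.85015471] [-0.838557   -0.94619924 -4.9470741 ] 0.01555838425101027
```

View pics/s8.png

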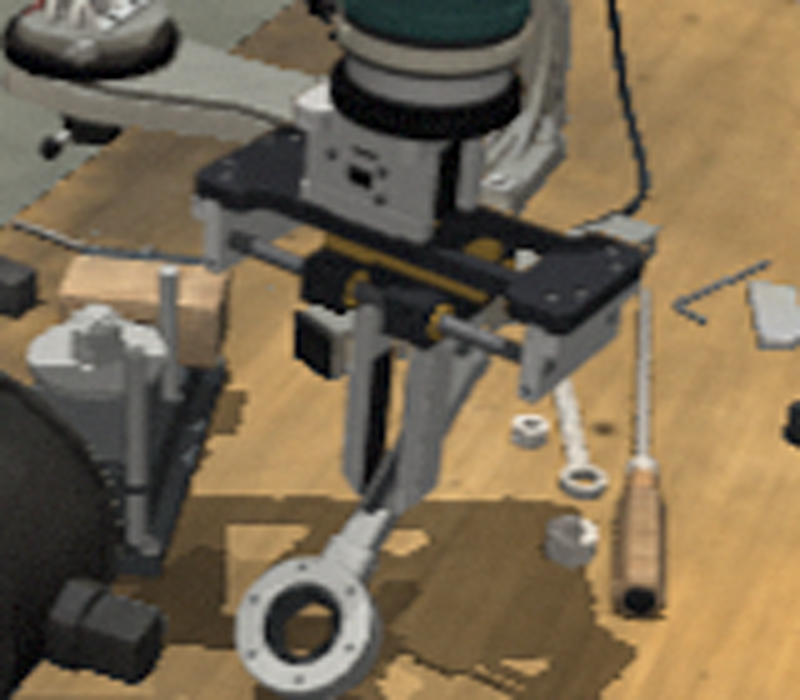

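Request:
move_arm(
  increments=[
    [[0, 0, 0, 0.07, 0, 0, 0], [0, 0, 0, 0.15, 0, 0, 0], [0, 0, 0, 0.22, 0, 0, 0], [0, 0, 0, 0.3, 0, 0, 0], [0, 0, 0, 0.37, 0, 0, 0], [0, 0, 0, 0.45, 0, 0, 0]],
  ],
)

```text
time: 10.88
tool_pos: [0.7015, 0.01, 0.2546]
ee_rot: [3.137, -0.006, 0.851]
wrist_force: [2.6, 3.6, 3.8]
width: 0.0155
```

Request:
move_arm(
  increments=[
    [[0, 0, 0, 0.05, 0, 0, 0], [0, 0, 0, 0.1, 0, 0, 0], [0, 0, 0, 0.15, 0, 0, 0], [0, 0, 0, 0.2, 0, 0, 0], [0, 0, 0, 0.25, 0, 0, 0], [0, 0, 0, 0.3, 0, 0, 0]],
  ],
)

```text
time: 11.38
tool_pos: [0.7003, 0.0086, 0.2207]
ee_rot: [-3.141, 0.001, 0.85]
wrist_force: [0.8, 2.4, 1.6]
width: 0.0156
```

Request:
move_arm(
  increments=[
    [[0, 0, 0, 0.03, 0, 0, 0], [0, 0, 0, 0.06, 0, 0, 0], [0, 0, 0, 0.09, 0, 0, 0], [0, 0, 0, 0.12, 0, 0, 0], [0, 0, 0, 0.15, 0, 0, 0]],
  ],
)

```text
time: 11.8
tool_pos: [0.7005, 0.0089, 0.2065]
ee_rot: [-3.142, -0.0, 0.85]
wrist_force: [2.8, 2.0, 2.2]
width: 0.0155
```

Request:
move_arm(
  increments=[
    [[0, 0, 0, 0.03, 0, 0, 0], [0, 0, 0, 0.05, 0, 0, 0], [0, 0, 0, 0.05, 0, 0, 0]],
  ],
)

```text
time: 12.05
tool_pos: [0.7004, 0.009, 0.2059]
ee_rot: [3.141, -0.001, 0.85]
wrist_force: [-4.1, 2.5, 12.9]
width: 0.0151
```

```bash
python3 - <<'E'
from h import *
from bench import robot
o=robot.get_obs();print(o['time'],o['tool_pos'],o['ee_rot'],o['wrist_force'],o['width'])
s=shot(robot,'wrist','w9')
for q in [(257,240),(257,200),(257,160),(257,130)]: print(q,dep(q,s,s['d']))
E
```

```text
12.05 [0.70036495 0.00895253 0.20588033] [ 3.14071116e+00 -7.71000817e-04  8.50142413e-01] [-4.12508792  2.45055252 12.87721305] 0.01506404850111809
(257, 240) [[0.69952149 0.00679347 0.01602924]]
(257, 200) [[0.71501485 0.02448829 0.01581949]]
(257, 160) [[0.72966976 0.04123344 0.01689914]]
(257, 130) [[0.73992972 0.05293848 0.01613627]]
```

View pics/w9.png

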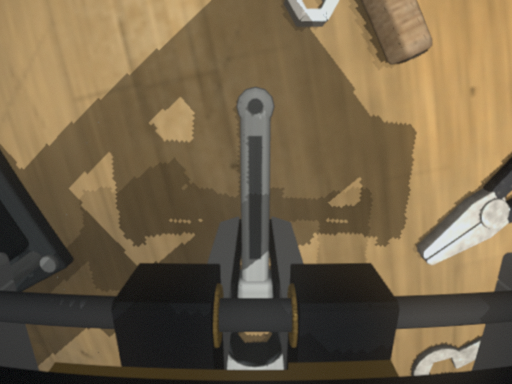

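Request:
move_arm(
  increments=[
    [[0.3, 0, 0, 0, 0, 0, 0], [0.3, 0, 0, 0, 0, 0, 0], [0.3, 0, 0, 0, 0, 0, 0], [0.3, -0.13, 0, 0, 0, 0, 0], [0.3, -0.13, 0, 0, 0, 0, 0], [0.3, -0.13, 0, 0, 0, 0, 0]],
  ],
)

```text
time: 12.6
tool_pos: [0.6915, -0.0014, 0.2007]
ee_rot: [-3.14, 0.001, 0.849]
wrist_force: [0.4, 0.1, 0.2]
width: 0.0283
```

Request:
move_arm(
  increments=[
    [[0, 0, 0, 0, 0, 0, 0], [0, 0, 0, 0, 0, 0, 0], [0, 0, 0, 0, 0, 0, 0], [0, 0, 0, 0, 0, 0, 0], [0, 0, 0, 0, 0, 0, 0], [0, 0, 0, 0, 0, 0, 0]],
  ],
)

```text
time: 13.1
tool_pos: [0.6919, -0.0007, 0.2015]
ee_rot: [-3.141, -0.0, 0.85]
wrist_force: [0.1, 1.1, -1.5]
width: 0.0156
```

Request:
move_arm(
  increments=[
    [[0, 0, 0, -0.01, 0, 0, 0], [0, 0, 0, -0.03, 0, 0, 0], [0, 0, 0, -0.07, 0, 0, 0], [0, 0, 0, -0.12, 0, 0, 0], [0, 0, 0, -0.17, 0, 0, 0], [0, 0, 0, -0.2, 0, 0, 0], [0, 0, 0, -0.22, 0, 0, 0], [0, 0, 0, -0.22, 0, 0, 0]],
  ],
)

```text
time: 13.77
tool_pos: [0.6921, -0.0009, 0.2248]
ee_rot: [3.14, -0.001, 0.85]
wrist_force: [0.8, 0.3, -3.9]
width: 0.0156
```

```bash
python3 - <<'E'
from h import *
from bench import robot
o=robot.get_obs();print(o['time'],o['tool_pos'],o['ee_rot'],o['wrist_force'],o['width'])
s=shot(robot,'wrist','w10')
P=np.array([dep(q,s,s['d'])[0] for q in [(257,240),(257,200),(257,160),(257,130)]]);print(P)
print('tilt',(P[3,2]-P[0,2])/np.hypot(*(P[3]-P[0])[:2]))
shot(robot,'side','s10',(200,100,360,240),5)
# hex angle view
c=ld('w7.npz');g=c['p'][180:290,115:225,::-1].astype(float)
cv2.imwrite('pics/w7c.png',cv2.resize(np.clip(g*2,0,255).astype(np.uint8),None,fx=6,fy=6,interpolation=cv2.INTER_CUBIC))
E
```

```text
13.7667 [ 0.69208649 -0.0009335   0.22478526] [ 3.14022177e+00 -1.10278259e-03  8.49975635e-01] [ 0.8359395   0.32935576 -3.85378387] 0.015607996585564016
[[ 0.69283504 -0.00136435  0.04012006]
 [ 0.70818451  0.01617839  0.04158839]
 [ 0.7219948   0.03192937  0.04027373]
 [ 0.73200671  0.04335158  0.03991971]]
tilt -0.0033703185846546465
```

View pics/s10.png

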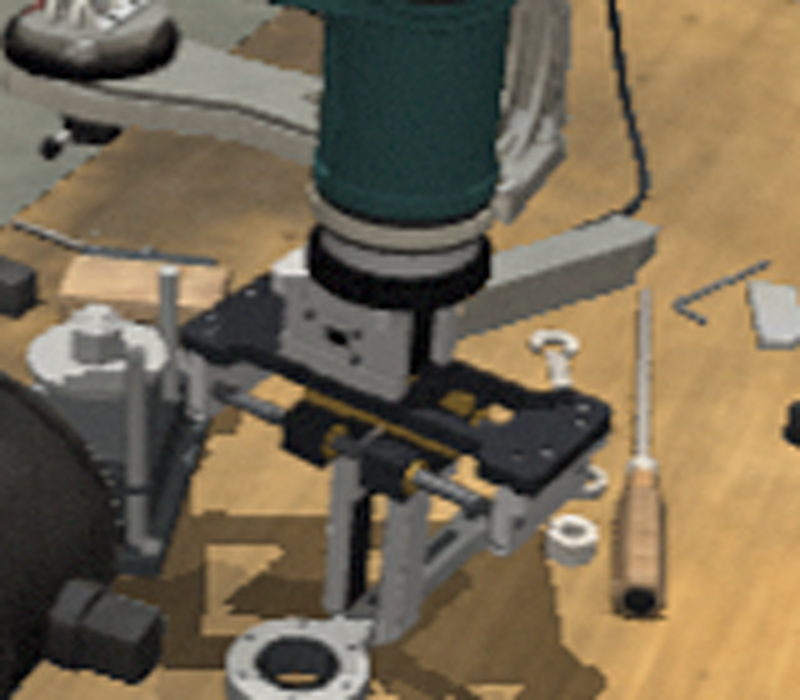

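View pics/w7c.png

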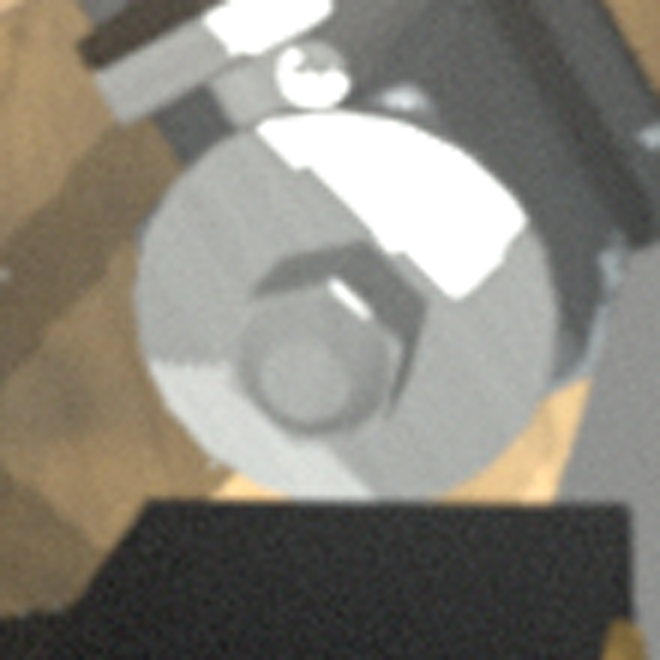

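```bash
python3 - <<'E'
from h import *
c=ld('w7.npz')
f=lambda x,y:(115+(x+.5)/6-.5,180+(y+.5)/6-.5)
V=onplane([f(255,297),f(365,242),f(428,305),f(388,418)],c,.093)[:,:2]
print(V)
for i in range(3):
    d=V[i+1]-V[i]; print(np.hypot(*d),np.degrees(np.arctan2(d[1],d[0]))%60)
# LSQ centre & angle given radius 13.97mm
from scipy.optimize import least_squares
def r(p):
    a=p[2]+np.radians(-60)*np.arange(4); return (V-(p[:2]+.01397*np.c_[np.cos(a),np.sin(a)])).ravel()*1e3
b=None
for a0 in np.radians(range(0,360,30)):
    s=least_squares(r,[.568,.13,a0]); 
    if b is None or s.cost<b.cost:b=s
print(b.x[:2],np.degrees(b.x[2])%60,b.cost, b.fun)
E
```

```text
[[0.56055745 0.14231566]
 [0.58036374 0.13731326]
 [0.58043309 0.12331109]
 [0.56185352 0.11371715]]
0.020428240317459965 45.825474444352835
0.014002347939800165 30.28376908276661
0.020910384507095887 27.310486945927153
[0.56476494 0.12878061] 33.6365316419849 26.85955638733662 [-3.32141764 -0.40682301  3.96781981  0.79435828  3.15109599  0.73405334
 -3.79749816 -1.12158861]
```

```bash
python3 - <<'E'
from h import *
from bench import robot
c=ld('s10.npz')
p=c['p'];cv2.imwrite('pics/s10r.png',cv2.resize(p[215:255,235:285,::-1],None,fx=12,fy=12,interpolation=cv2.INTER_CUBIC))
v,u=np.mgrid[215:256,235:285];px=np.c_[u.ravel(),v.ravel()];X=dep(px,c,c['d'])
s=(abs(X[:,2]-.0435)<.004)
m=np.zeros((384,512),np.uint8);q=px[s];m[q[:,1],q[:,0]]=1
ct=max(cv2.findContours(m,cv2.RETR_EXTERNAL,cv2.CHAIN_APPROX_NONE)[0],key=cv2.contourArea)[:,0]
W=onplane(ct,c,.0435)[:,:2].astype(np.float32)
print(len(ct),cv2.minEnclosingCircle(W))
print(X[s].mean(0), np.median(X[s][:,2]))
tcp=np.array([.6921,-.0009]);a=.85;
print('pred ring',tcp-.0557*np.array([np.cos(a),np.sin(a)]))
E
```

```text
73 ((0.6572794318199158, -0.04359154403209686), 0.035355519503355026)
[ 0.66030834 -0.04089974  0.04184698] 0.04174729586841153
pred ring [ 0.65533894 -0.04274632]
```

View pics/s10r.png

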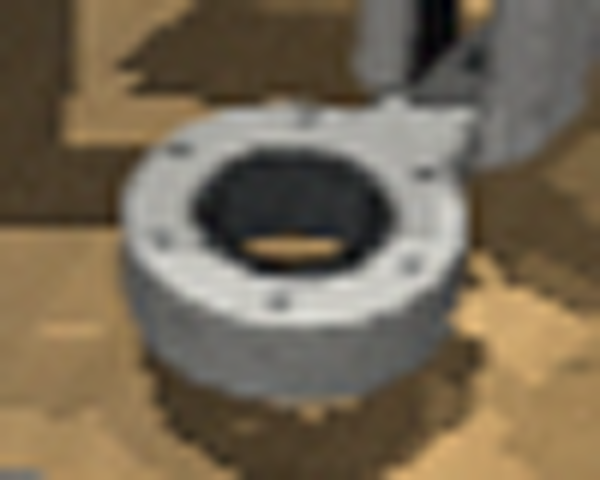

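Request:
move_arm(
  increments=[
    [[0, 0.02, -0.05, -0.05, 0, 0, 0], [0, 0.05, -0.12, -0.15, 0, 0, 0], [0, 0.1, -0.24, -0.3, 0, 0, 0], [0, 0.15, -0.37, -0.45, 0, 0, 0], [0, 0.2, -0.5, -0.6, 0, 0, 0], [0, 0.24, -0.61, -0.7, 0, 0, 0], [0, 0.27, -0.67, -0.78, 0, 0, 0], [0, 0.27, -0.7, -0.8, 0, 0, 0]],
  ],
)

```text
time: 14.53
tool_pos: [0.6568, 0.0676, 0.3071]
ee_rot: [3.138, -0.004, 0.852]
wrist_force: [0.2, -0.1, -2.9]
width: 0.0158
```

Request:
move_arm(
  increments=[
    [[0, 0.02, -0.05, -0.03, 0, 0, 0], [0, 0.05, -0.12, -0.1, 0, 0, 0], [0, 0.1, -0.24, -0.2, 0, 0, 0], [0, 0.15, -0.37, -0.33, 0, 0, 0], [0, 0.2, -0.5, -0.45, 0, 0, 0], [0, 0.24, -0.61, -0.55, 0, 0, 0], [0, 0.27, -0.67, -0.63, 0, 0, 0], [0, 0.27, -0.7, -0.66, 0, 0, 0]],
  ],
)

```text
time: 15.2
tool_pos: [0.6219, 0.1338, 0.3727]
ee_rot: [3.139, -0.004, 0.852]
wrist_force: [0.2, -0.9, -2.5]
width: 0.0154
```

```bash
python3 - <<'E'
from h import *
from bench import robot
o=robot.get_obs();print(o['time'],o['tool_pos'],o['ee_rot'],o['wrist_force'],o['width'])
s=shot(robot,'wrist','w11')
P=np.array([dep(q,s,s['d'])[0] for q in [(257,240),(257,200),(257,160),(257,130)]]);print(P)
print('tilt',(P[3,2]-P[0,2])/np.hypot(*(P[3]-P[0])[:2]))
E
```

```text
15.2 [0.62188042 0.13376974 0.37265279] [ 3.13896793 -0.00353259  0.85200635] [ 0.23958355 -0.87880972 -2.52635307] 0.015429216236039739
[[0.62321676 0.13368492 0.18843837]
 [0.63803773 0.15066651 0.18762665]
 [0.65228257 0.16701302 0.18920799]
 [0.66218175 0.17834311 0.18820183]]
tilt -0.0039910614718566585
```

Request:
move_arm(
  increments=[
    [[0, 0, 0, 0, 0, 0, 0.01], [0, 0, 0, 0, 0, 0, 0.04], [0, 0, 0, 0, 0, 0, 0.09], [0, 0, 0, 0, 0, 0, 0.14], [0, 0, 0, 0, 0, 0, 0.19], [0, 0, 0, 0, 0, 0, 0.24], [0, 0, 0, 0, 0, 0, 0.28], [0, 0, 0, 0, 0, 0, 0.3]],
  ],
)

```text
time: 15.92
tool_pos: [0.6225, 0.1312, 0.3682]
ee_rot: [-3.142, 0.002, 0.374]
wrist_force: [-0.5, 0.4, -4.1]
width: 0.0156
```

Request:
move_arm(
  increments=[
    [[0, 0, 0, 0, 0, 0, 0.02], [0, 0, 0, 0, 0, 0, 0.06], [0, 0, 0, 0, 0, 0, 0.11], [0, 0, 0, 0, 0, 0, 0.16], [0, 0, 0, 0, 0, 0, 0.2], [0, 0, 0, 0, 0, 0, 0.225], [0, 0, 0, 0, 0, 0, 0.232], [0, 0, 0, 0, 0, 0, 0.232]],
  ],
)

```text
time: 16.58
tool_pos: [0.6225, 0.1314, 0.3686]
ee_rot: [3.141, 0.002, 0.013]
wrist_force: [-0.0, 0.5, -4.1]
width: 0.016
```

```bash
python3 - <<'E'
from h import *
from bench import robot
o=robot.get_obs();print(o['time'],o['tool_pos'],o['ee_rot'],o['wrist_force'],o['width'],o['joint_positions'])
s=shot(robot,'wrist','w12')
P=np.array([dep(q,s,s['d'])[0] for q in [(257,240),(257,200),(257,160),(257,130)]]);print(P)
print('tilt',(P[3,2]-P[0,2])/np.hypot(*(P[3]-P[0])[:2]))
shot(robot,'side','s12',(150,90,290,230),5)
shot(robot,'top','t12',(145,150,265,240),6)
E
```

```text
16.5833 [0.62250145 0.13139379 0.36856642] [3.14098970e+00 1.66102706e-03 1.34617755e-02] [-0.01768016  0.48174554 -4.10711307] 0.016000020430227923 [ 1.19040845e-01  2.89131925e-01  1.20665365e+00 -4.25809533e-04
  1.64752239e+00  1.67634262e+00]
[[0.62211956 0.12982998 0.1840127 ]
 [0.64493021 0.13017152 0.18379647]
 [0.66624557 0.13048644 0.18339083]
 [0.68152925 0.13071264 0.18351985]]
tilt -0.008294894501069046
```

View pics/s12.png

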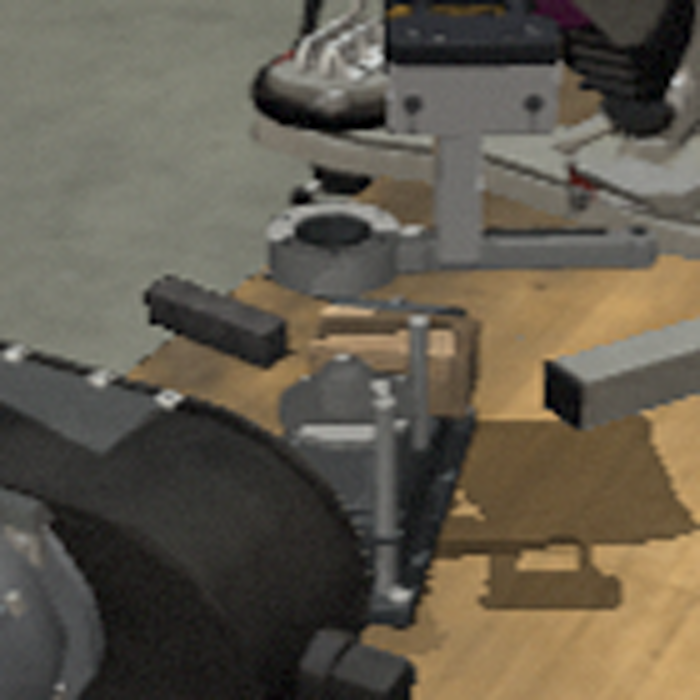

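View pics/t12.png

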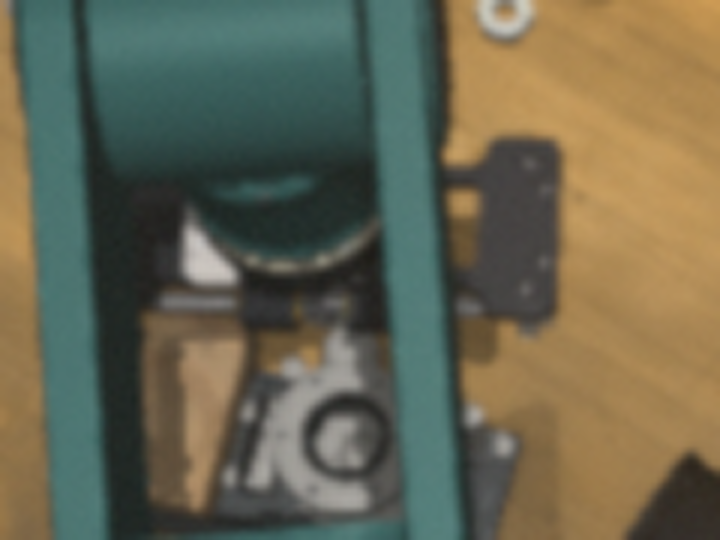

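View pics/w12.png

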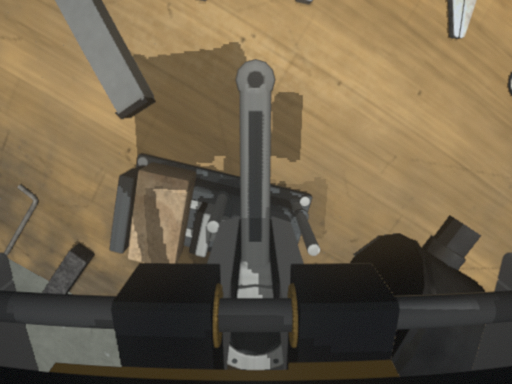

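```bash
python3 - <<'E'
from h import *
c=ld('t12.npz'); f=lambda x,y:(145+(x+.5)/6-.5,150+(y+.5)/6-.5)
print('ring top',onplane([f(347,437)],c,.187))
w=ld('w12.npz'); print('end hole',onplane([(256,79)],w,.183)); w9=ld('w9.npz'); print('end hole w9',onplane([(255.5,106)],w9,.016)-[.7004,.009,0])
w2=ld('w2.npz');e=onplane([(257,75)],w2,.016)[0];print('w2 endhole',e, np.hypot(e[0]-.6887,e[1]+.1112))
s=ld('s12.npz'); g=lambda x,y:(150+(x+.5)/5-.5,90+(y+.5)/5-.5)
print('side hole top',onplane([g(332,230)],s,.187))
E
```

```text
ring top [[0.56260974 0.13015372 0.187     ]]
end hole [[0.70626287 0.13155809 0.183     ]]
end hole w9 [[0.04695789 0.05357316 0.016     ]]
w2 endhole [0.71048868 0.02783006 0.016     ] 0.14072705349401785
side hole top [[0.56536699 0.12847154 0.187     ]]
```

Request:
move_arm(
  increments=[
    [[0, 0.03, 0, 0.03, 0, 0, 0], [0, 0.03, 0, 0.1, 0, 0, 0], [0, 0.03, 0, 0.2, 0, 0, 0], [0, 0.03, 0, 0.3, 0, 0, 0], [0, 0.03, 0, 0.38, 0, 0, 0], [0, 0.03, 0, 0.43, 0, 0, 0], [0, 0.03, 0, 0.45, 0, 0, 0], [0, 0.03, 0, 0.45, 0, 0, 0]],
  ],
)

```text
time: 17.4
tool_pos: [0.6251, 0.1321, 0.3235]
ee_rot: [3.141, 0.002, 0.014]
wrist_force: [-1.2, -0.8, -4.6]
width: 0.0157
```

```bash
python3 - <<'E'
from h import *
from bench import robot
o=robot.get_obs();print(o['time'],o['tool_pos'],o['ee_rot'],o['wrist_force'],o['width'])
shot(robot,'side','s13',(170,110,270,190),7)
shot(robot,'top','t13',(165,195,245,255),8)
E
```

```text
17.4 [0.62513545 0.1320971  0.32349242] [3.14145508e+00 1.88263442e-03 1.44180843e-02] [-1.17099462 -0.81275523 -4.60968769] 0.01573168219243394
```

View pics/s13.png

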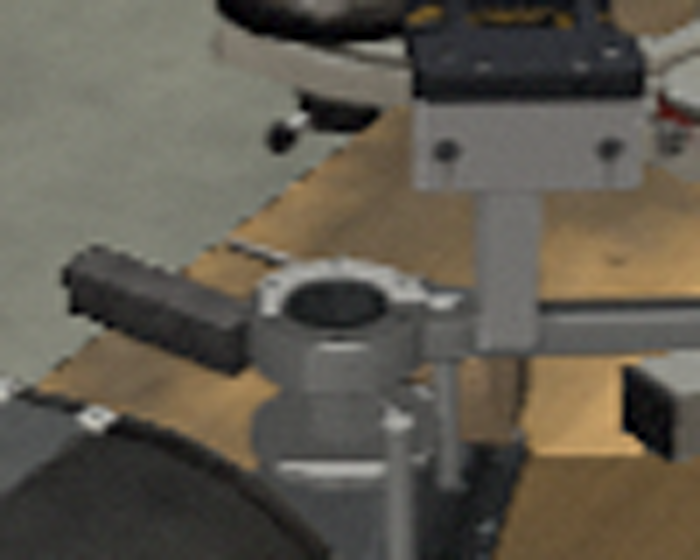

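View pics/t13.png

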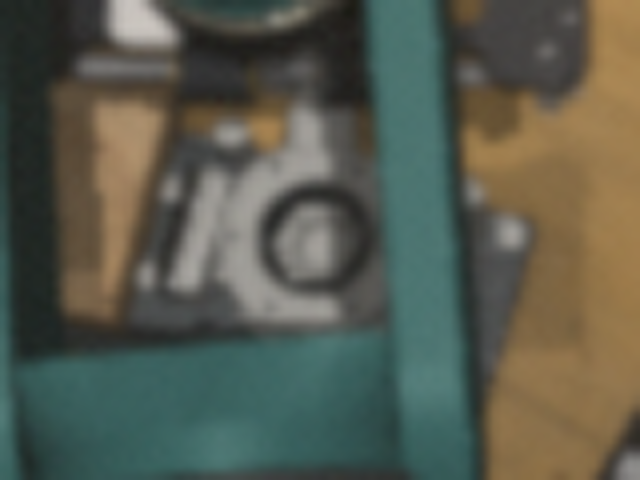

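Request:
move_arm(
  increments=[
    [[0, 0, 0.005, 0.02, 0, 0, 0], [0, 0, 0.005, 0.04, 0, 0, 0], [0, 0, 0.005, 0.06, 0, 0, 0], [0, 0, 0.005, 0.08, 0, 0, 0], [0, 0, 0.005, 0.1, 0, 0, 0], [0, 0, 0.005, 0.12, 0, 0, 0]],
  ],
)

```text
time: 18.0
tool_pos: [0.6253, 0.1316, 0.3125]
ee_rot: [-3.142, 0.0, 0.014]
wrist_force: [-0.0, -0.6, -4.3]
width: 0.0161
```

Request:
move_arm(
  increments=[
    [[0, 0, 0, 0.02, 0, 0, 0], [0, 0, 0, 0.04, 0, 0, 0], [0, 0, 0, 0.06, 0, 0, 0]],
  ],
)

```text
time: 18.25
tool_pos: [0.6257, 0.1316, 0.307]
ee_rot: [-3.141, -0.002, 0.014]
wrist_force: [2.1, -1.0, -3.6]
width: 0.0157
```

Request:
move_arm(
  increments=[
    [[0, 0, 0, 0.02, 0, 0, 0], [0, 0, 0, 0.04, 0, 0, 0], [0, 0, 0, 0.06, 0, 0, 0], [0, 0, 0, 0.08, 0, 0, 0]],
  ],
)

```text
time: 18.58
tool_pos: [0.6257, 0.1316, 0.299]
ee_rot: [-3.141, -0.002, 0.014]
wrist_force: [3.9, 0.2, -2.6]
width: 0.0155
```

Request:
move_arm(
  increments=[
    [[0, 0, 0, 0.02, 0, 0, 0], [0, 0, 0, 0.04, 0, 0, 0], [0, 0, 0, 0.05, 0, 0, 0], [0, 0, 0, 0.05, 0, 0, 0]],
  ],
)

```text
time: 18.92
tool_pos: [0.6257, 0.1316, 0.2945]
ee_rot: [-3.141, -0.002, 0.014]
wrist_force: [4.3, 0.1, -0.7]
width: 0.0154
```

```bash
python3 - <<'E'
from h import *
from bench import robot
o=robot.get_obs();print(o['time'],o['tool_pos'],o['ee_rot'],o['wrist_force'],o['wrist_torque'],o['width'])
shot(robot,'side','s14',(170,110,270,190),7)
s=shot(robot,'wrist','w14')
P=np.array([dep(q,s,s['d'])[0] for q in [(257,240),(257,200),(257,160),(257,130)]]);print(P)
E
```

```text
18.9167 [0.62566459 0.13159528 0.29448687] [-3.14134885e+00 -2.10026589e-03  1.42633396e-02] [ 4.28328656  0.05350939 -0.73494021] [-0.02635243 -0.66523368 -0.03875835] 0.015421737134401058
[[0.62606111 0.13019783 0.1101434 ]
 [0.6487529  0.13055514 0.10971917]
 [0.67013654 0.13089073 0.10972336]
 [0.68532606 0.13112382 0.1090527 ]]
```

View pics/s14.png

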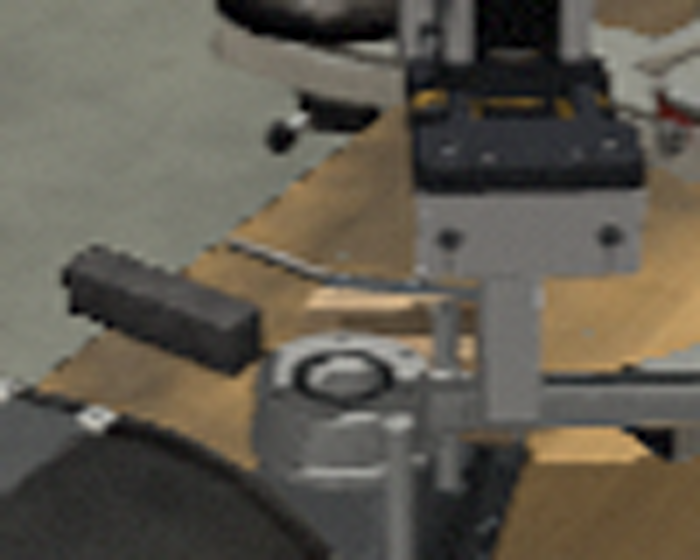

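Request:
move_arm(
  increments=[
    [[0.3, 0, 0, 0, 0, 0, 0], [0.3, 0, 0, 0, 0, 0, 0], [0.3, 0.06, 0, 0, 0, 0, 0], [0.3, 0.12, 0, 0, 0, 0, 0], [0.3, 0.175, 0, 0, 0, 0, 0], [0.3, 0.175, 0, 0, 0, 0, 0], [0, 0.175, 0, 0, 0, 0, 0], [0, 0.175, 0, 0, 0, 0, 0]],
  ],
)

```text
time: 19.68
tool_pos: [0.6429, 0.1318, 0.2934]
ee_rot: [-3.142, 0.001, 0.014]
wrist_force: [0.5, 0.8, -0.7]
width: 0.0185
```

Request:
move_arm(
  increments=[
    [[0, 0, 0, 0, 0, 0, 0], [0, 0, 0, 0, 0, 0, 0], [0, 0, 0, 0, 0, 0, 0], [0, 0, 0, 0, 0, 0, 0]],
  ],
)

```text
time: 20.02
tool_pos: [0.6427, 0.1319, 0.2936]
ee_rot: [-3.141, 0.0, 0.014]
wrist_force: [0.9, -0.8, -0.6]
width: 0.0157
```

```bash
cat > tq.py <<'E'
from h import *
from bench import robot
S=np.array([.568,.1303])
def tq():
    o=robot.get_obs();p=o['tool_pos'][:2]-S;F=o['wrist_force'];a=np.arctan2(p[1],p[0])
    T=o['wrist_torque'][2]+p[0]*F[1]-p[1]*F[0]
    print('t%.2f pos %s yaw %.1f polar %.1f r %.4f T %.3f F %s tau %s w %.4f q6 %.2f'%(o['time'],o['tool_pos'].round(4),np.degrees(o['ee_rot'][2]),np.degrees(a),np.hypot(*p),T,F.round(1),o['wrist_torque'].round(2),o['width'],o['joint_positions'][5]))
E
python3 -c "
from tq import *
tq()
s=shot(robot,'wrist','w15');print(onplane([(256,79)],s,.109))"
```

```text
t20.02 pos [0.6427 0.1319 0.2936] yaw 0.8 polar 1.2 r 0.0747 T -0.029 F [ 0.9 -0.8 -0.6] tau [0.01 0.08 0.03] w 0.0157 q6 1.67
[[0.72670488 0.13228773 0.109     ]]
```

View pics/w15.png

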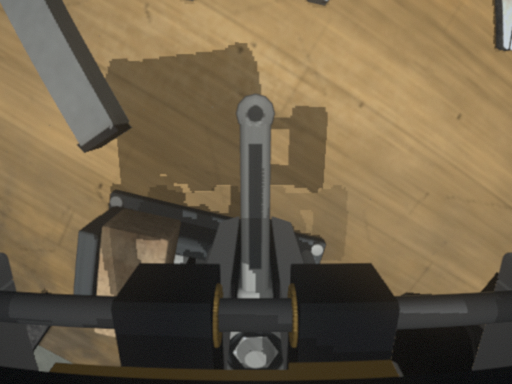

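Request:
move_arm(
  increments=[
    [[0, -0.003, 0.071, 0, 0, 0, 0.06], [0, -0.013, 0.141, 0, 0, 0, 0.12], [0, -0.03, 0.209, 0, 0, 0, 0.18], [0, -0.053, 0.276, 0, 0, 0, 0.24], [0, -0.082, 0.341, 0, 0, 0, 0.3]],
  ],
)

```text
time: 20.48
tool_pos: [0.6356, 0.0982, 0.2939]
ee_rot: [-3.138, -0.002, -0.46]
wrist_force: [2.1, 2.6, -1.9]
width: 0.0156
```

```bash
python3 -c "
from tq import *
tq()"
```

```text
t20.48 pos [0.6356 0.0982 0.2939] yaw -26.4 polar -25.4 r 0.0748 T 0.567 F [ 2.1  2.6 -1.9] tau [ 0.65 -0.34  0.32] w 0.0156 q6 2.10
```

Request:
move_arm(
  increments=[
    [[0, -0.003, 0.071, 0, 0, 0, 0.06], [0, -0.013, 0.141, 0, 0, 0, 0.12], [0, -0.03, 0.209, 0, 0, 0, 0.18], [0, -0.03, 0.209, 0, 0, 0, 0.18]],
  ],
)

```text
time: 20.82
tool_pos: [0.6233, 0.0803, 0.2939]
ee_rot: [-3.138, -0.001, -0.742]
wrist_force: [3.6, 3.0, -2.4]
width: 0.016
```

```bash
python3 -c "
from tq import *
tq()"
```

```text
t20.82 pos [0.6233 0.0803 0.2939] yaw -42.5 polar -42.1 r 0.0746 T 0.311 F [ 3.6  3.  -2.4] tau [ 0.58 -0.61 -0.03] w 0.0160 q6 2.35
```

Request:
move_arm(
  increments=[
    [[0, -0.005, -0.082, 0, 0, 0, -0.07], [0, -0.018, -0.164, 0, 0, 0, -0.14], [0, -0.04, -0.243, 0, 0, 0, -0.21], [0, -0.071, -0.319, 0, 0, 0, -0.28], [0, -0.11, -0.392, 0, 0, 0, -0.35]],
  ],
)

```text
time: 21.23
tool_pos: [0.6419, 0.1167, 0.2937]
ee_rot: [3.141, -0.0, -0.183]
wrist_force: [0.9, -0.3, -0.8]
width: 0.0157
```

```bash
python3 -c "
from tq import *
tq()"
```

```text
t21.23 pos [0.6419 0.1167 0.2937] yaw -10.5 polar -10.4 r 0.0751 T -0.175 F [ 0.9 -0.3 -0.8] tau [-0.15 -0.01 -0.17] w 0.0157 q6 1.85
```

Request:
move_arm(
  increments=[
    [[0, -0.005, -0.082, 0, 0, 0, -0.07], [0, -0.018, -0.164, 0, 0, 0, -0.14], [0, -0.04, -0.243, 0, 0, 0, -0.21], [0, -0.071, -0.319, 0, 0, 0, -0.28], [0, -0.11, -0.392, 0, 0, 0, -0.35], [0, -0.11, -0.392, 0, 0, 0, -0.35]],
  ],
)

```text
time: 21.73
tool_pos: [0.638, 0.1579, 0.2936]
ee_rot: [3.14, 0.0, 0.366]
wrist_force: [1.8, -2.0, -1.9]
width: 0.0155
```

```bash
python3 -c "
from tq import *
tq()
shot(robot,'wrist','w16');shot(robot,'side','s16',(170,110,270,190),7)"
```

```text
t21.73 pos [0.638  0.1579 0.2936] yaw 20.9 polar 21.5 r 0.0753 T -0.003 F [ 1.8 -2.  -1.9] tau [-0.33 -0.23  0.19] w 0.0155 q6 1.36
```

View pics/w16.png

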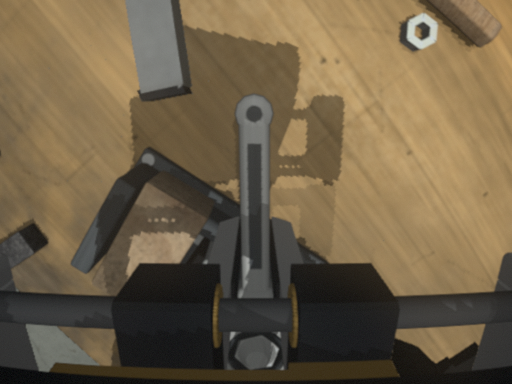

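View pics/s16.png

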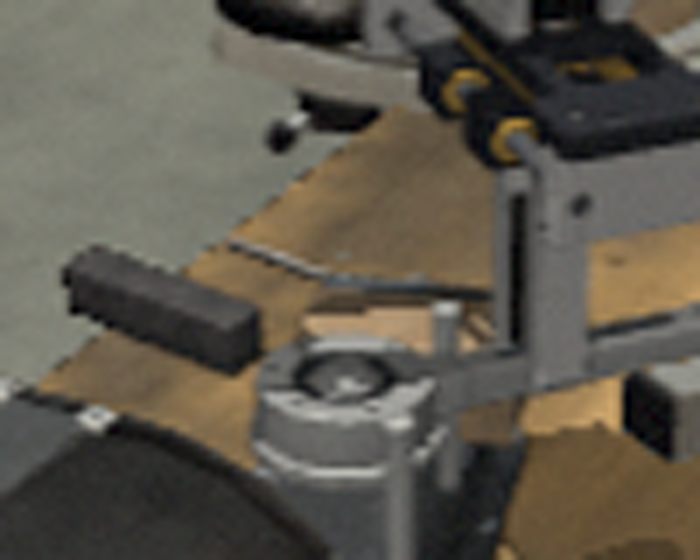

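Request:
move_arm(
  increments=[
    [[0, -0.003, 0.071, 0, 0, 0, 0.06], [0, -0.013, 0.141, 0, 0, 0, 0.12], [0, -0.03, 0.209, 0, 0, 0, 0.18], [0, -0.053, 0.276, 0, 0, 0, 0.24], [0, -0.082, 0.341, 0, 0, 0, 0.3], [0, -0.117, 0.402, 0, 0, 0, 0.36], [0, -0.157, 0.46, 0, 0, 0, 0.42]],
  ],
)

```text
time: 22.42
tool_pos: [0.6398, 0.1089, 0.2938]
ee_rot: [-3.138, 0.0, -0.305]
wrist_force: [1.2, 3.2, -1.1]
width: 0.0154
```

```bash
python3 -c "
from tq import *
tq()"
```

```text
t22.42 pos [0.6398 0.1089 0.2938] yaw -17.5 polar -16.6 r 0.0749 T 0.611 F [ 1.2  3.2 -1.1] tau [ 0.63 -0.23  0.36] w 0.0154 q6 1.96
```

Request:
move_arm(
  increments=[
    [[0, -0.002, 0.047, 0, 0, 0, 0.04], [0, -0.006, 0.094, 0, 0, 0, 0.08], [0, -0.013, 0.141, 0, 0, 0, 0.12]],
  ],
)

```text
time: 22.67
tool_pos: [0.6344, 0.0959, 0.2938]
ee_rot: [-3.138, 0.0, -0.492]
wrist_force: [2.1, 3.8, -1.1]
width: 0.016
```

```bash
python3 -c "
from tq import *
tq()"
```

```text
t22.67 pos [0.6344 0.0959 0.2938] yaw -28.2 polar -27.3 r 0.0748 T 0.552 F [ 2.1  3.8 -1.1] tau [ 0.66 -0.3   0.23] w 0.0160 q6 2.12
```

Request:
move_arm(
  increments=[
    [[0, -0.002, 0.047, 0, 0, 0, 0.04], [0, -0.006, 0.094, 0, 0, 0, 0.08], [0, -0.013, 0.141, 0, 0, 0, 0.12], [0, -0.024, 0.187, 0, 0, 0, 0.16]],
  ],
)

```text
time: 23.0
tool_pos: [0.6237, 0.0807, 0.2939]
ee_rot: [-3.138, 0.001, -0.744]
wrist_force: [2.2, 4.2, -2.4]
width: 0.0154
```

```bash
python3 -c "
from tq import *
tq()"
```

```text
t23.00 pos [0.6237 0.0807 0.2939] yaw -42.6 polar -41.7 r 0.0746 T 0.535 F [ 2.2  4.2 -2.4] tau [ 0.66 -0.49  0.2 ] w 0.0154 q6 2.35
```

Still only friction (0.54 N m). Return swing.

Request:
move_arm(
  increments=[
    [[0, -0.005, -0.082, 0, 0, 0, -0.07], [0, -0.018, -0.164, 0, 0, 0, -0.14], [0, -0.04, -0.243, 0, 0, 0, -0.21], [0, -0.071, -0.319, 0, 0, 0, -0.28], [0, -0.11, -0.392, 0, 0, 0, -0.35]],
  ],
)

```text
time: 23.42
tool_pos: [0.6419, 0.1162, 0.2937]
ee_rot: [-3.141, 0.0, -0.188]
wrist_force: [0.9, -1.0, -0.9]
width: 0.0161
```

Request:
move_arm(
  increments=[
    [[0, -0.005, -0.082, 0, 0, 0, -0.07], [0, -0.018, -0.164, 0, 0, 0, -0.14], [0, -0.04, -0.243, 0, 0, 0, -0.21], [0, -0.071, -0.319, 0, 0, 0, -0.28], [0, -0.11, -0.392, 0, 0, 0, -0.35], [0, -0.11, -0.392, 0, 0, 0, -0.35]],
  ],
)

```text
time: 23.92
tool_pos: [0.6382, 0.1574, 0.2937]
ee_rot: [3.141, -0.0, 0.361]
wrist_force: [1.4, -1.0, -0.6]
width: 0.0162
```

```bash
python3 -c "
from tq import *
tq()
shot(robot,'wrist','w17');shot(robot,'top','t17',(145,195,245,260),8)"
```

```text
t23.92 pos [0.6382 0.1574 0.2937] yaw 20.7 polar 21.1 r 0.0753 T 0.060 F [ 1.4 -1.  -0.6] tau [-0.32 -0.29  0.17] w 0.0162 q6 1.37
```

View pics/t17.png

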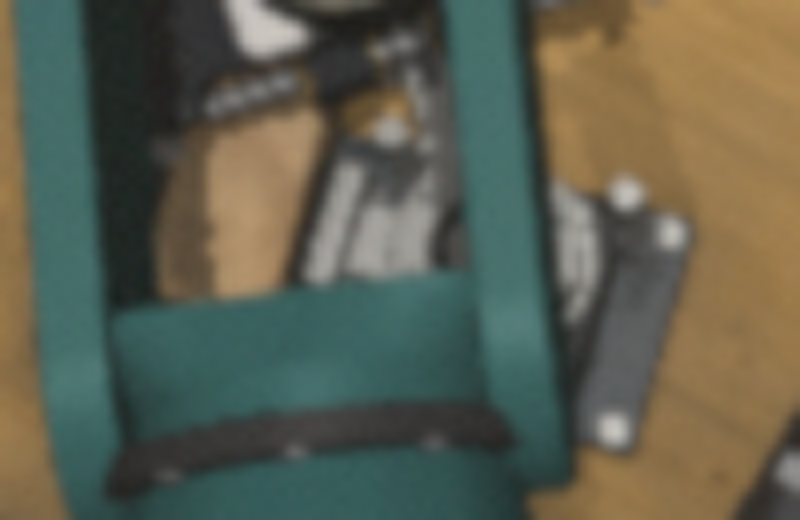

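Request:
move_arm(
  increments=[
    [[0, -0.001, 0.035, 0, 0, 0, 0.03], [0, -0.003, 0.071, 0, 0, 0, 0.06], [0, -0.007, 0.106, 0, 0, 0, 0.09], [0, -0.013, 0.141, 0, 0, 0, 0.12], [0, -0.021, 0.175, 0, 0, 0, 0.15]],
  ],
)

```text
time: 24.43
tool_pos: [0.6427, 0.1394, 0.2937]
ee_rot: [-3.14, -0.001, 0.118]
wrist_force: [0.8, 1.3, -1.2]
width: 0.0157
```

```bash
python3 -c "
from tq import *
tq()"
```

```text
t24.43 pos [0.6427 0.1394 0.2937] yaw 6.8 polar 7.0 r 0.0752 T 0.250 F [ 0.8  1.3 -1.2] tau [ 0.31 -0.25  0.16] w 0.0157 q6 1.58
```

Request:
move_arm(
  increments=[
    [[0, -0.001, 0.035, 0, 0, 0, 0.03], [0, -0.003, 0.071, 0, 0, 0, 0.06], [0, -0.007, 0.106, 0, 0, 0, 0.09]],
  ],
)

```text
time: 24.68
tool_pos: [0.6432, 0.1295, 0.2938]
ee_rot: [-3.138, -0.001, -0.022]
wrist_force: [2.0, 2.4, -1.7]
width: 0.0157
```

```bash
python3 -c "
from tq import *
tq()"
```

```text
t24.68 pos [0.6432 0.1295 0.2938] yaw -1.3 polar -0.6 r 0.0753 T 0.529 F [ 2.   2.4 -1.7] tau [ 0.59 -0.23  0.35] w 0.0157 q6 1.70
```

Request:
move_arm(
  increments=[
    [[0, -0.001, 0.035, 0, 0, 0, 0.03], [0, -0.003, 0.071, 0, 0, 0, 0.06]],
  ],
)

```text
time: 24.85
tool_pos: [0.6428, 0.1225, 0.2938]
ee_rot: [-3.138, -0.001, -0.116]
wrist_force: [2.7, 3.4, -1.5]
width: 0.016
```

```bash
python3 -c "
from tq import *
tq()"
```

```text
t24.85 pos [0.6428 0.1225 0.2938] yaw -6.6 polar -5.9 r 0.0753 T 0.583 F [ 2.7  3.4 -1.5] tau [ 0.57 -0.31  0.31] w 0.0160 q6 1.79
```

Request:
move_arm(
  increments=[
    [[0, -0.001, 0.035, 0, 0, 0, 0.03], [0, -0.003, 0.071, 0, 0, 0, 0.06]],
  ],
)

```text
time: 25.02
tool_pos: [0.6418, 0.1155, 0.2938]
ee_rot: [-3.138, -0.001, -0.21]
wrist_force: [1.7, 3.1, -1.7]
width: 0.0159
```

```bash
python3 -c "
from tq import *
tq()"
```

```text
t25.02 pos [0.6418 0.1155 0.2938] yaw -12.1 polar -11.3 r 0.0752 T 0.526 F [ 1.7  3.1 -1.7] tau [ 0.58 -0.38  0.27] w 0.0159 q6 1.87
```

Request:
move_arm(
  increments=[
    [[0, -0.001, 0.035, 0, 0, 0, 0.03], [0, -0.003, 0.071, 0, 0, 0, 0.06]],
  ],
)

```text
time: 25.18
tool_pos: [0.64, 0.1087, 0.2938]
ee_rot: [-3.138, -0.0, -0.305]
wrist_force: [1.6, 3.7, -1.7]
width: 0.0154
```

```bash
python3 -c "
from tq import *
tq()"
```

```text
t25.18 pos [0.64   0.1087 0.2938] yaw -17.5 polar -16.7 r 0.0752 T 0.583 F [ 1.6  3.7 -1.7] tau [ 0.68 -0.4   0.28] w 0.0154 q6 1.96
```

Request:
move_arm(
  increments=[
    [[0, -0.001, 0.035, 0, 0, 0, 0.03], [0, -0.003, 0.071, 0, 0, 0, 0.06]],
  ],
)

```text
time: 25.35
tool_pos: [0.6377, 0.102, 0.2938]
ee_rot: [-3.138, 0.0, -0.399]
wrist_force: [2.5, 3.9, -1.8]
width: 0.0159
```

```bash
python3 -c "
from tq import *
tq()"
```

```text
t25.35 pos [0.6377 0.102  0.2938] yaw -22.9 polar -22.1 r 0.0752 T 0.629 F [ 2.5  3.9 -1.8] tau [ 0.67 -0.35  0.28] w 0.0159 q6 2.04
```

Request:
move_arm(
  increments=[
    [[0, -0.001, 0.035, 0, 0, 0, 0.03]],
  ],
)

```text
time: 25.43
tool_pos: [0.6362, 0.0988, 0.2938]
ee_rot: [-3.138, 0.0, -0.446]
wrist_force: [3.5, 3.2, -1.3]
width: 0.016
```

```bash
python3 -c "
from tq import *
tq()"
```

```text
t25.43 pos [0.6362 0.0988 0.2938] yaw -25.6 polar -24.8 r 0.0752 T 0.567 F [ 3.5  3.2 -1.3] tau [ 0.63 -0.45  0.24] w 0.0160 q6 2.08
```

Request:
move_arm(
  increments=[
    [[0, -0.001, 0.035, 0, 0, 0, 0.03]],
  ],
)

```text
time: 25.52
tool_pos: [0.6347, 0.0957, 0.2938]
ee_rot: [-3.138, 0.0, -0.493]
wrist_force: [2.3, 3.0, -1.7]
width: 0.0158
```

```bash
python3 -c "
from tq import *
tq()"
```

```text
t25.52 pos [0.6347 0.0957 0.2938] yaw -28.3 polar -27.4 r 0.0751 T 0.541 F [ 2.3  3.  -1.7] tau [ 0.6  -0.46  0.26] w 0.0158 q6 2.12
```

Still friction only; noise about 0.05. Continue in small steps.

Request:
move_arm(
  increments=[
    [[0, -0.001, 0.035, 0, 0, 0, 0.03], [0, -0.003, 0.071, 0, 0, 0, 0.06]],
  ],
)

```text
time: 25.68
tool_pos: [0.6311, 0.0896, 0.2938]
ee_rot: [-3.138, 0.001, -0.587]
wrist_force: [2.8, 3.6, -1.7]
width: 0.0158
```

```bash
python3 -c "
from tq import *
tq()"
```

```text
t25.68 pos [0.6311 0.0896 0.2938] yaw -33.7 polar -32.8 r 0.0751 T 0.529 F [ 2.8  3.6 -1.7] tau [ 0.67 -0.44  0.19] w 0.0158 q6 2.21
```

Request:
move_arm(
  increments=[
    [[0, -0.001, 0.035, 0, 0, 0, 0.03], [0, -0.003, 0.071, 0, 0, 0, 0.06]],
  ],
)

```text
time: 25.85
tool_pos: [0.6269, 0.0839, 0.2938]
ee_rot: [-3.137, 0.001, -0.682]
wrist_force: [2.9, 3.8, -2.1]
width: 0.0156
```

```bash
python3 -c "
from tq import *
tq()"
```

```text
t25.85 pos [0.6269 0.0839 0.2938] yaw -39.1 polar -38.2 r 0.0750 T 0.558 F [ 2.9  3.8 -2.1] tau [ 0.69 -0.46  0.2 ] w 0.0156 q6 2.29
```

Request:
move_arm(
  increments=[
    [[0, -0.001, 0.035, 0, 0, 0, 0.03], [0, -0.003, 0.071, 0, 0, 0, 0.06]],
  ],
)

```text
time: 26.02
tool_pos: [0.6224, 0.0786, 0.2938]
ee_rot: [-3.137, 0.001, -0.776]
wrist_force: [4.2, 4.4, -2.3]
width: 0.0154
```

```bash
python3 -c "
from tq import *
tq()
shot(robot,'top','t18',(145,195,245,260),8);shot(robot,'side','s18',(170,110,270,190),7)"
```

```text
t26.02 pos [0.6224 0.0786 0.2938] yaw -44.5 polar -43.5 r 0.0750 T 0.703 F [ 4.2  4.4 -2.3] tau [ 0.81 -0.64  0.25] w 0.0154 q6 2.38
```

View pics/t18.png

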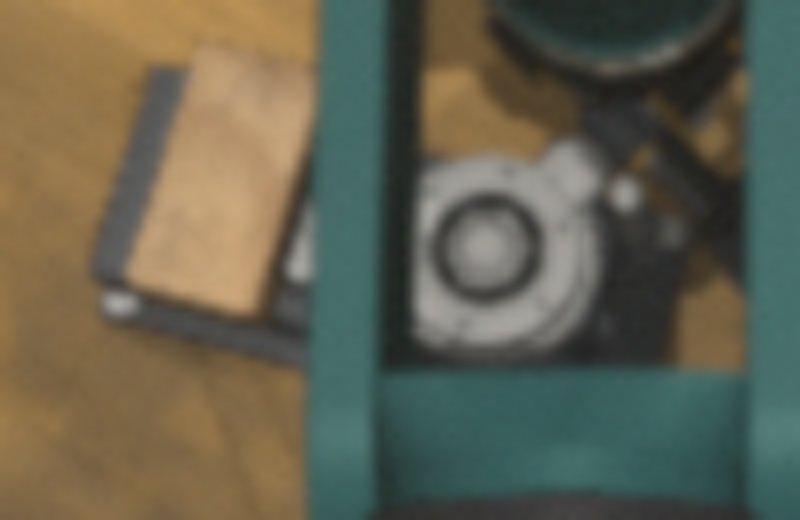

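View pics/s18.png

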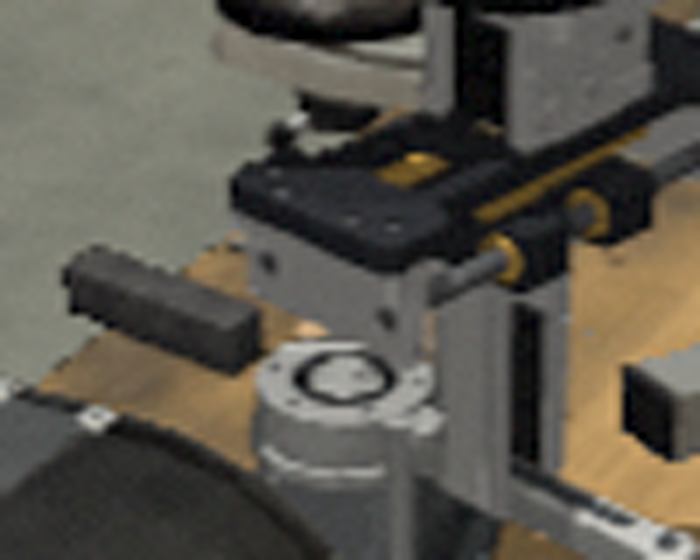

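Request:
move_arm(
  increments=[
    [[0, -0.003, -0.071, 0, 0, 0, -0.06], [0, -0.013, -0.141, 0, 0, 0, -0.12], [0, -0.03, -0.209, 0, 0, 0, -0.18], [0, -0.053, -0.276, 0, 0, 0, -0.24], [0, -0.082, -0.341, 0, 0, 0, -0.3], [0, -0.117, -0.402, 0, 0, 0, -0.36]],
  ],
)

```text
time: 26.62
tool_pos: [0.6417, 0.1148, 0.2936]
ee_rot: [-3.141, 0.001, -0.205]
wrist_force: [0.1, 0.5, 0.1]
width: 0.0157
```

```bash
python3 -c "
from tq import *
tq()"
```

```text
t26.62 pos [0.6417 0.1148 0.2936] yaw -11.7 polar -11.9 r 0.0753 T -0.198 F [0.1 0.5 0.1] tau [ 0.04  0.09 -0.24] w 0.0157 q6 1.87
```

Request:
move_arm(
  increments=[
    [[0, -0.001, 0.035, 0, 0, 0, 0.03], [0, -0.003, 0.071, 0, 0, 0, 0.06]],
  ],
)

```text
time: 26.78
tool_pos: [0.6398, 0.1083, 0.2936]
ee_rot: [-3.141, 0.001, -0.304]
wrist_force: [0.6, 1.8, -0.2]
width: 0.016
```

```bash
python3 -c "
from tq import *
tq()"
```

```text
t26.78 pos [0.6398 0.1083 0.2936] yaw -17.4 polar -17.0 r 0.0751 T 0.066 F [ 0.6  1.8 -0.2] tau [ 0.25 -0.03 -0.08] w 0.0160 q6 1.95
```

Request:
move_arm(
  increments=[
    [[0, 0, 0.018, 0, 0, 0, 0.015], [0, -0.001, 0.035, 0, 0, 0, 0.03]],
  ],
)

```text
time: 26.95
tool_pos: [0.6386, 0.1045, 0.2936]
ee_rot: [-3.141, 0.001, -0.35]
wrist_force: [-0.2, 1.0, -0.9]
width: 0.0159
```

```bash
python3 -c "
from tq import *
tq()"
```

```text
t26.95 pos [0.6386 0.1045 0.2936] yaw -20.0 polar -20.1 r 0.0751 T 0.007 F [-0.2  1.  -0.9] tau [ 0.21  0.07 -0.06] w 0.0159 q6 2.00
```

Taking up lash still; continue in 2.7° steps.

Request:
move_arm(
  increments=[
    [[0, 0, 0.018, 0, 0, 0, 0.015], [0, -0.001, 0.035, 0, 0, 0, 0.03]],
  ],
)

```text
time: 27.12
tool_pos: [0.6373, 0.1014, 0.2936]
ee_rot: [-3.141, 0.0, -0.397]
wrist_force: [0.2, 1.7, -1.7]
width: 0.0159
```

```bash
python3 -c "
from tq import *
tq()"
```

```text
t27.12 pos [0.6373 0.1014 0.2936] yaw -22.7 polar -22.6 r 0.0751 T 0.039 F [ 0.2  1.7 -1.7] tau [ 0.4   0.02 -0.09] w 0.0159 q6 2.04
```

Request:
move_arm(
  increments=[
    [[0, 0, 0.018, 0, 0, 0, 0.015], [0, -0.001, 0.035, 0, 0, 0, 0.03]],
  ],
)

```text
time: 27.28
tool_pos: [0.6359, 0.0984, 0.2937]
ee_rot: [-3.141, 0.0, -0.444]
wrist_force: [0.9, 2.7, -0.4]
width: 0.0159
```

```bash
python3 -c "
from tq import *
tq()"
```

```text
t27.28 pos [0.6359 0.0984 0.2937] yaw -25.4 polar -25.2 r 0.0750 T 0.099 F [ 0.9  2.7 -0.4] tau [ 0.47 -0.01 -0.11] w 0.0159 q6 2.08
```

Request:
move_arm(
  increments=[
    [[0, 0, 0.018, 0, 0, 0, 0.015], [0, -0.001, 0.035, 0, 0, 0, 0.03]],
  ],
)

```text
time: 27.45
tool_pos: [0.6343, 0.0954, 0.2937]
ee_rot: [-3.141, 0.0, -0.491]
wrist_force: [1.2, 3.3, -2.0]
width: 0.0157
```

```bash
python3 -c "
from tq import *
tq()"
```

```text
t27.45 pos [0.6343 0.0954 0.2937] yaw -28.1 polar -27.8 r 0.0749 T 0.175 F [ 1.2  3.3 -2. ] tau [ 0.66 -0.12 -0.09] w 0.0157 q6 2.12
```

Request:
move_arm(
  increments=[
    [[0, 0, 0.018, 0, 0, 0, 0.015], [0, -0.001, 0.035, 0, 0, 0, 0.03]],
  ],
)

```text
time: 27.62
tool_pos: [0.6326, 0.0926, 0.2938]
ee_rot: [-3.14, 0.0, -0.537]
wrist_force: [1.7, 4.2, -1.3]
width: 0.0158
```

```bash
python3 -c "
from tq import *
tq()"
```

```text
t27.62 pos [0.6326 0.0926 0.2938] yaw -30.8 polar -30.3 r 0.0748 T 0.320 F [ 1.7  4.2 -1.3] tau [ 0.84 -0.18 -0.02] w 0.0158 q6 2.16
```

Request:
move_arm(
  increments=[
    [[0, 0, 0.018, 0, 0, 0, 0.015], [0, -0.001, 0.035, 0, 0, 0, 0.03]],
  ],
)

```text
time: 27.78
tool_pos: [0.6308, 0.0898, 0.2938]
ee_rot: [-3.139, 0.0, -0.584]
wrist_force: [1.6, 5.4, -1.1]
width: 0.0159
```

```bash
python3 -c "
from tq import *
tq()"
```

```text
t27.78 pos [0.6308 0.0898 0.2938] yaw -33.5 polar -32.8 r 0.0747 T 0.465 F [ 1.6  5.4 -1.1] tau [ 1.08 -0.3   0.06] w 0.0159 q6 2.21
```

Request:
move_arm(
  increments=[
    [[0, 0, 0.018, 0, 0, 0, 0.015], [0, -0.001, 0.035, 0, 0, 0, 0.03]],
  ],
)

```text
time: 27.95
tool_pos: [0.6289, 0.0872, 0.2939]
ee_rot: [-3.138, 0.0, -0.631]
wrist_force: [1.4, 6.2, -1.4]
width: 0.0158
```

```bash
python3 -c "
from tq import *
tq()"
```

```text
t27.95 pos [0.6289 0.0872 0.2939] yaw -36.1 polar -35.3 r 0.0746 T 0.640 F [ 1.4  6.2 -1.4] tau [ 1.16 -0.39  0.2 ] w 0.0158 q6 2.25
```

Request:
move_arm(
  increments=[
    [[0, 0, 0.018, 0, 0, 0, 0.015], [0, -0.001, 0.035, 0, 0, 0, 0.03]],
  ],
)

```text
time: 28.12
tool_pos: [0.6268, 0.0846, 0.2939]
ee_rot: [-3.138, 0.0, -0.677]
wrist_force: [2.0, 6.2, -2.4]
width: 0.0158
```

```bash
python3 -c "
from tq import *
tq()"
```

```text
t28.12 pos [0.6268 0.0846 0.2939] yaw -38.8 polar -37.9 r 0.0745 T 0.684 F [ 2.   6.2 -2.4] tau [ 1.13 -0.46  0.23] w 0.0158 q6 2.29
```

Request:
move_arm(
  increments=[
    [[0, 0, 0.018, 0, 0, 0, 0.015], [0, 0, 0.018, 0, 0, 0, 0.015]],
  ],
)

```text
time: 28.28
tool_pos: [0.6256, 0.0831, 0.2939]
ee_rot: [-3.138, 0.0, -0.701]
wrist_force: [1.9, 5.8, -2.2]
width: 0.0157
```

```bash
python3 -c "
from tq import *
tq()"
```

```text
t28.28 pos [0.6256 0.0831 0.2939] yaw -40.2 polar -39.3 r 0.0745 T 0.583 F [ 1.9  5.8 -2.2] tau [ 1.13 -0.42  0.16] w 0.0157 q6 2.31
```

Request:
move_arm(
  increments=[
    [[0, 0, 0.018, 0, 0, 0, 0.015], [0, -0.001, 0.035, 0, 0, 0, 0.03]],
  ],
)

```text
time: 28.45
tool_pos: [0.6235, 0.0807, 0.294]
ee_rot: [-3.138, 0.0, -0.748]
wrist_force: [2.1, 7.3, -1.9]
width: 0.0157
```

```bash
python3 -c "
from tq import *
tq()"
```

```text
t28.45 pos [0.6235 0.0807 0.294 ] yaw -42.8 polar -41.8 r 0.0744 T 0.784 F [ 2.1  7.3 -1.9] tau [ 1.25 -0.53  0.28] w 0.0157 q6 2.36
```

Request:
move_arm(
  increments=[
    [[0, 0, 0.018, 0, 0, 0, 0.015], [0, -0.001, 0.035, 0, 0, 0, 0.03]],
  ],
)

```text
time: 28.62
tool_pos: [0.6211, 0.0783, 0.294]
ee_rot: [-3.137, 0.0, -0.795]
wrist_force: [3.6, 7.0, -2.7]
width: 0.016
```

```bash
python3 -c "
from tq import *
tq()"
```

```text
t28.62 pos [0.6211 0.0783 0.294 ] yaw -45.5 polar -44.4 r 0.0743 T 0.876 F [ 3.6  7.  -2.7] tau [ 1.23 -0.64  0.32] w 0.0160 q6 2.40
```

Request:
move_arm(
  increments=[
    [[0, 0, 0, 0, 0, 0, 0]],
  ],
)

```text
time: 28.7
tool_pos: [0.621, 0.0781, 0.2939]
ee_rot: [-3.138, 0.0, -0.795]
wrist_force: [4.0, 5.9, -1.9]
width: 0.0157
```

```bash
python3 -c "
from tq import *
tq()"
```

```text
t28.70 pos [0.621  0.0781 0.2939] yaw -45.5 polar -44.6 r 0.0744 T 0.729 F [ 4.   5.9 -1.9] tau [ 1.26 -0.55  0.21] w 0.0157 q6 2.40
```

Request:
move_arm(
  increments=[
    [[0, 0, 0, 0, 0, 0, 0]],
  ],
)

```text
time: 28.78
tool_pos: [0.621, 0.0782, 0.2939]
ee_rot: [-3.138, 0.0, -0.794]
wrist_force: [2.5, 6.4, -0.8]
width: 0.0156
```

```bash
python3 -c "
from tq import *
tq()"
```

```text
t28.78 pos [0.621  0.0782 0.2939] yaw -45.5 polar -44.5 r 0.0743 T 0.720 F [ 2.5  6.4 -0.8] tau [ 1.2  -0.49  0.25] w 0.0156 q6 2.40
```

Request:
move_arm(
  increments=[
    [[0, -0.003, -0.071, 0, 0, 0, -0.06], [0, -0.013, -0.141, 0, 0, 0, -0.12], [0, -0.03, -0.209, 0, 0, 0, -0.18], [0, -0.053, -0.276, 0, 0, 0, -0.24], [0, -0.082, -0.341, 0, 0, 0, -0.3], [0, -0.117, -0.402, 0, 0, 0, -0.36], [0, -0.157, -0.46, 0, 0, 0, -0.42], [0, -0.203, -0.513, 0, 0, 0, -0.48]],
  ],
)

```text
time: 29.45
tool_pos: [0.6432, 0.1269, 0.2937]
ee_rot: [3.139, 0.0, -0.039]
wrist_force: [0.3, 1.4, -1.2]
width: 0.015
```

```bash
python3 -c "
from tq import *
tq()"
```

```text
t29.45 pos [0.6432 0.1269 0.2937] yaw -2.2 polar -2.6 r 0.0753 T -0.190 F [ 0.3  1.4 -1.2] tau [ 0.1   0.06 -0.29] w 0.0150 q6 1.72
```

Request:
move_arm(
  increments=[
    [[0, -0.001, 0.035, 0, 0, 0, 0.03], [0, -0.003, 0.071, 0, 0, 0, 0.06], [0, -0.007, 0.106, 0, 0, 0, 0.09]],
  ],
)

```text
time: 29.7
tool_pos: [0.6418, 0.1166, 0.2936]
ee_rot: [3.14, 0.001, -0.185]
wrist_force: [0.1, 2.9, -0.7]
width: 0.0153
```

```bash
python3 -c "
from tq import *
tq()"
```

```text
t29.70 pos [0.6418 0.1166 0.2936] yaw -10.6 polar -10.5 r 0.0750 T 0.095 F [ 0.1  2.9 -0.7] tau [ 0.49  0.09 -0.12] w 0.0153 q6 1.85
```

Request:
move_arm(
  increments=[
    [[0, 0, 0.018, 0, 0, 0, 0.015], [0, -0.001, 0.035, 0, 0, 0, 0.03]],
  ],
)

```text
time: 29.87
tool_pos: [0.6411, 0.1132, 0.2937]
ee_rot: [3.141, 0.0, -0.231]
wrist_force: [1.2, 2.4, -1.0]
width: 0.0154
```

```bash
python3 -c "
from tq import *
tq()"
```

```text
t29.87 pos [0.6411 0.1132 0.2937] yaw -13.2 polar -13.1 r 0.0751 T 0.112 F [ 1.2  2.4 -1. ] tau [ 0.53 -0.04 -0.09] w 0.0154 q6 1.89
```

Request:
move_arm(
  increments=[
    [[0, 0, 0.018, 0, 0, 0, 0.015], [0, -0.001, 0.035, 0, 0, 0, 0.03]],
  ],
)

```text
time: 30.03
tool_pos: [0.6403, 0.1102, 0.2937]
ee_rot: [-3.141, -0.0, -0.278]
wrist_force: [0.2, 3.6, -1.1]
width: 0.0161
```

```bash
python3 -c "
from tq import *
tq()"
```

```text
t30.03 pos [0.6403 0.1102 0.2937] yaw -15.9 polar -15.6 r 0.0751 T 0.214 F [ 0.2  3.6 -1.1] tau [ 0.65 -0.09 -0.05] w 0.0161 q6 1.93
```

Request:
move_arm(
  increments=[
    [[0, 0, 0.018, 0, 0, 0, 0.015], [0, -0.001, 0.035, 0, 0, 0, 0.03]],
  ],
)

```text
time: 30.2
tool_pos: [0.6393, 0.1071, 0.2938]
ee_rot: [-3.14, -0.0, -0.325]
wrist_force: [1.0, 5.2, -0.8]
width: 0.0158
```

```bash
python3 -c "
from tq import *
tq()"
```

```text
t30.20 pos [0.6393 0.1071 0.2938] yaw -18.6 polar -18.0 r 0.0749 T 0.430 F [ 1.   5.2 -0.8] tau [ 0.91 -0.17  0.04] w 0.0158 q6 1.97
```

Request:
move_arm(
  increments=[
    [[0, 0, 0.018, 0, 0, 0, 0.015], [0, -0.001, 0.035, 0, 0, 0, 0.03]],
  ],
)

```text
time: 30.37
tool_pos: [0.6381, 0.1041, 0.2938]
ee_rot: [-3.14, -0.0, -0.372]
wrist_force: [1.5, 6.1, -1.6]
width: 0.0159
```

```bash
python3 -c "
from tq import *
tq()"
```

```text
t30.37 pos [0.6381 0.1041 0.2938] yaw -21.3 polar -20.5 r 0.0748 T 0.643 F [ 1.5  6.1 -1.6] tau [ 1.04 -0.24  0.18] w 0.0159 q6 2.02
```

Request:
move_arm(
  increments=[
    [[0, 0, 0.018, 0, 0, 0, 0.015], [0, -0.001, 0.035, 0, 0, 0, 0.03]],
  ],
)

```text
time: 30.53
tool_pos: [0.6368, 0.1011, 0.2939]
ee_rot: [-3.139, -0.0, -0.418]
wrist_force: [2.4, 6.9, -2.3]
width: 0.0157
```

```bash
python3 -c "
from tq import *
tq()"
```

```text
t30.53 pos [0.6368 0.1011 0.2939] yaw -24.0 polar -23.0 r 0.0747 T 0.909 F [ 2.4  6.9 -2.3] tau [ 1.24 -0.28  0.36] w 0.0157 q6 2.06
```

Request:
move_arm(
  increments=[
    [[0, 0, 0.018, 0, 0, 0, 0.015], [0, 0, 0.018, 0, 0, 0, 0.015]],
  ],
)

```text
time: 30.7
tool_pos: [0.636, 0.0993, 0.2939]
ee_rot: [-3.139, -0.0, -0.442]
wrist_force: [1.1, 6.1, -2.5]
width: 0.0156
```

```bash
python3 -c "
from tq import *
tq()"
```

```text
t30.70 pos [0.636  0.0993 0.2939] yaw -25.3 polar -24.5 r 0.0747 T 0.660 F [ 1.1  6.1 -2.5] tau [ 1.1  -0.29  0.21] w 0.0156 q6 2.08
```

Request:
move_arm(
  increments=[
    [[0, 0, 0.018, 0, 0, 0, 0.015], [0, 0, 0.018, 0, 0, 0, 0.015]],
  ],
)

```text
time: 30.87
tool_pos: [0.6353, 0.0978, 0.2939]
ee_rot: [-3.139, -0.0, -0.465]
wrist_force: [2.0, 6.1, -1.4]
width: 0.0157
```

```bash
python3 -c "
from tq import *
tq()"
```

```text
t30.87 pos [0.6353 0.0978 0.2939] yaw -26.6 polar -25.8 r 0.0747 T 0.767 F [ 2.   6.1 -1.4] tau [ 1.2  -0.33  0.29] w 0.0157 q6 2.10
```

Request:
move_arm(
  increments=[
    [[0, 0, 0.018, 0, 0, 0, 0.015], [0, -0.001, 0.035, 0, 0, 0, 0.03]],
  ],
)

```text
time: 31.03
tool_pos: [0.6338, 0.0951, 0.294]
ee_rot: [-3.138, -0.0, -0.512]
wrist_force: [2.6, 7.2, -2.2]
width: 0.0156
```

```bash
python3 -c "
from tq import *
tq()"
```

```text
t31.03 pos [0.6338 0.0951 0.294 ] yaw -29.3 polar -28.2 r 0.0746 T 0.914 F [ 2.6  7.2 -2.2] tau [ 1.34 -0.27  0.35] w 0.0156 q6 2.14
```

Request:
move_arm(
  increments=[
    [[0, 0, 0.018, 0, 0, 0, 0.015], [0, 0, 0.018, 0, 0, 0, 0.015]],
  ],
)

```text
time: 31.2
tool_pos: [0.6328, 0.0934, 0.2939]
ee_rot: [-3.138, -0.0, -0.535]
wrist_force: [1.2, 6.8, -1.8]
width: 0.0159
```

```bash
python3 -c "
from tq import *
tq()"
```

```text
t31.20 pos [0.6328 0.0934 0.2939] yaw -30.7 polar -29.7 r 0.0746 T 0.825 F [ 1.2  6.8 -1.8] tau [ 1.28 -0.34  0.34] w 0.0159 q6 2.16
```

Request:
move_arm(
  increments=[
    [[0, 0, 0.018, 0, 0, 0, 0.015], [0, 0, 0.018, 0, 0, 0, 0.015]],
  ],
)

```text
time: 31.37
tool_pos: [0.6319, 0.0919, 0.294]
ee_rot: [-3.138, -0.0, -0.559]
wrist_force: [1.6, 6.5, -1.2]
width: 0.0161
```

```bash
python3 -c "
from tq import *
tq()"
```

```text
t31.37 pos [0.6319 0.0919 0.294 ] yaw -32.0 polar -31.0 r 0.0746 T 0.802 F [ 1.6  6.5 -1.2] tau [ 1.31 -0.31  0.33] w 0.0161 q6 2.18
```

Request:
move_arm(
  increments=[
    [[0, -0.001, -0.035, 0, 0, 0, -0.03], [0, -0.003, -0.071, 0, 0, 0, -0.06], [0, -0.007, -0.106, 0, 0, 0, -0.09], [0, -0.007, -0.106, 0, 0, 0, -0.09]],
  ],
)

```text
time: 31.7
tool_pos: [0.6369, 0.1006, 0.2937]
ee_rot: [-3.141, 0.0, -0.417]
wrist_force: [0.9, 4.1, -0.1]
width: 0.016
```

```bash
python3 -c "
from tq import *
tq()"
```

```text
t31.70 pos [0.6369 0.1006 0.2937] yaw -23.9 polar -23.3 r 0.0750 T 0.254 F [ 0.9  4.1 -0.1] tau [ 0.79  0.02 -0.06] w 0.0160 q6 2.06
```

Request:
move_arm(
  increments=[
    [[0.3, -0.0, 0, 0, 0, 0, 0], [0.3, -0.0, 0, 0, 0, 0, 0], [0.3, 0, 0, 0, 0, 0, 0], [0.3, 0, 0, 0, 0, 0, 0]],
  ],
)

```text
time: 32.03
tool_pos: [0.6367, 0.0994, 0.2938]
ee_rot: [3.14, -0.0, -0.419]
wrist_force: [-1.0, -0.0, -1.0]
width: 0.0281
```

```bash
python3 -c "
from tq import *
tq()
s=shot(robot,'wrist','w20')"
```

```text
t32.03 pos [0.6367 0.0994 0.2938] yaw -24.0 polar -24.2 r 0.0754 T -0.077 F [-1. -0. -1.] tau [ 0.    0.17 -0.04] w 0.0281 q6 2.06
```

View pics/w20.png

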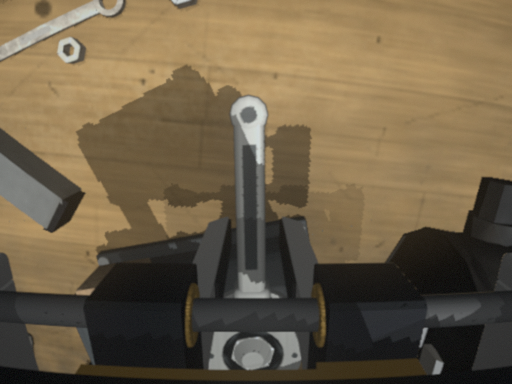

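Request:
move_arm(
  increments=[
    [[0.35, 0, 0, -0.05, 0, 0, 0], [0.4, 0, 0, -0.15, 0, 0, 0], [0.4, 0, 0, -0.3, 0, 0, 0], [0.4, 0, 0, -0.5, 0, 0, 0], [0.5, 0, 0, -0.75, 0, 0, 0], [0.5, 0, 0, -1, 0, 0, 0], [0.5, 0, 0, -1, 0, 0, 0]],
  ],
)

```text
time: 32.67
tool_pos: [0.6371, 0.1001, 0.4021]
ee_rot: [-3.136, -0.012, -0.418]
wrist_force: [1.3, 1.0, 1.2]
width: 0.0468
```

```bash
python3 -c "
from tq import *
tq()
s=shot(robot,'wrist','w21');shot(robot,'side','s21',(170,110,270,190),7)
P=np.array([dep(q,s,s['d'])[0] for q in [(256,180),(256,200),(256,220)]]);print(P)"
```

```text
t32.67 pos [0.6371 0.1001 0.4021] yaw -23.9 polar -23.6 r 0.0754 T 0.102 F [1.3 1.  1.2] tau [ 0.01  0.15 -0.01] w 0.0468 q6 2.06
[[0.64746623 0.09579973 0.10933297]
 [0.6312008  0.1030062  0.10973244]
 [0.61433209 0.11048068 0.10979537]]
```

View pics/w21.png

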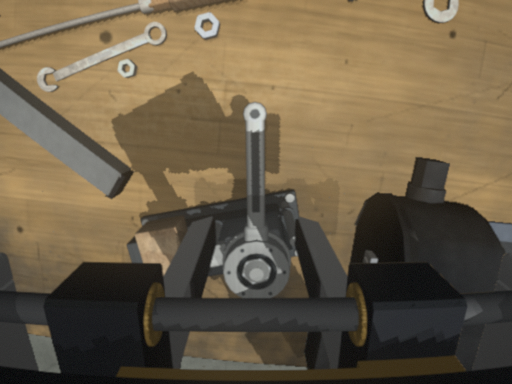

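View pics/s21.png

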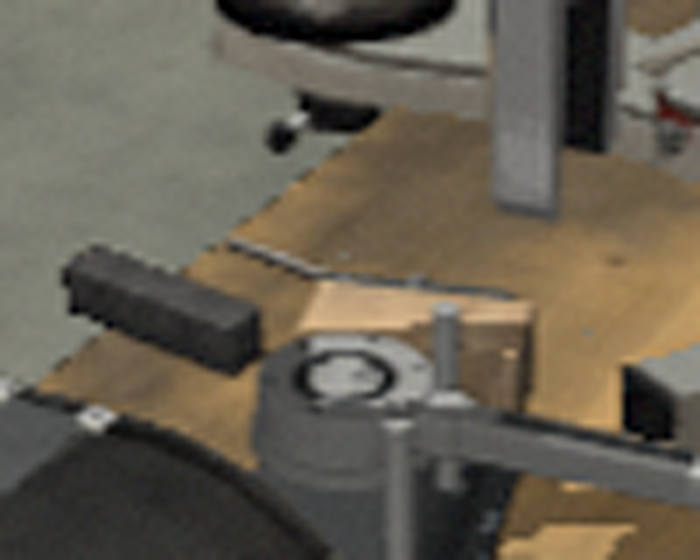

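Request:
move_arm(
  increments=[
    [[0.5, 0.2, 0.45, -0.2, 0, 0, 0], [0.5, 0.4, 0.9, -0.3, 0, 0, 0], [0.5, 0.4, 0.9, -0.3, 0, 0, 0], [0.5, 0.4, 0.9, -0.3, 0, 0, 0]],
  ],
)

```text
time: 33.1
tool_pos: [0.6368, -0.0024, 0.4233]
ee_rot: [3.14, -0.0, -0.423]
wrist_force: [-0.2, 0.7, 0.1]
width: 0.047
```

Request:
move_arm(
  increments=[
    [[0.5, 0.2, 0.45, 0, 0, 0, 0], [0.5, 0.4, 0.9, 0, 0, 0, 0], [0.5, 0.4, 0.9, 0, 0, 0, 0], [0.5, 0.4, 0.9, 0, 0, 0, 0], [0.5, 0.4, 0.9, 0, 0, 0, 0]],
  ],
)

```text
time: 33.52
tool_pos: [0.6369, -0.0967, 0.4219]
ee_rot: [-3.141, 0.003, -0.418]
wrist_force: [0.0, 0.5, 0.7]
width: 0.0471
```

```bash
python3 -c "
from tq import *
tq()
c=shot(robot,'top','t22',(145,195,245,260),8);shot(robot,'side','s22')
hsv=cv2.cvtColor(c['p'],cv2.COLOR_RGB2HSV)
v,u=np.mgrid[195:245,150:200];px=np.c_[u.ravel(),v.ravel()];X=dep(px,c,c['d'])
s=(abs(X[:,2]-.085)<.0035)
m=np.zeros((384,512),np.uint8);q=px[s];m[q[:,1],q[:,0]]=1;m&=(hsv[:,:,1]>60).astype(np.uint8)
ct=max(cv2.findContours(m,cv2.RETR_EXTERNAL,cv2.CHAIN_APPROX_NONE)[0],key=cv2.contourArea)[:,0]
W=onplane(ct,c,.085)[:,:2].astype(np.float32);r=cv2.minAreaRect(W);print(r)
my=np.array([.224,.975]);mx=np.array([.975,-.224])
d=np.array(r[0])-S;print('along -y',d@my,'target',.1155-.022,'lateral',d@mx)
"
```

```text
t33.52 pos [ 0.6369 -0.0967  0.4219] yaw -24.0 polar -73.1 r 0.2372 T 0.026 F [0.  0.5 0.7] tau [ 0.07  0.13 -0.01] w 0.0471 q6 1.75
((0.5933327674865723, 0.21944200992584229), (0.046561602503061295, 0.08503863960504532), 76.66741943359375)
along -y 0.09258799959468843 target 0.0935 lateral 0.004731638076019335
```

View pics/t22.png

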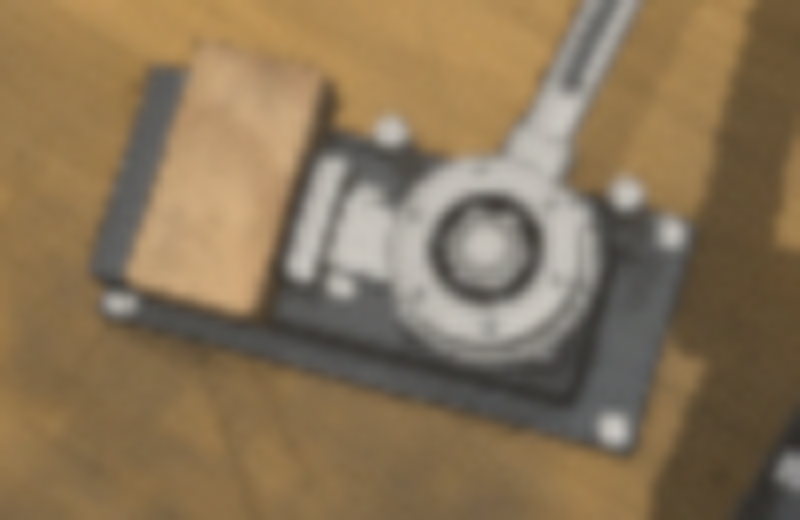

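View pics/s22.png

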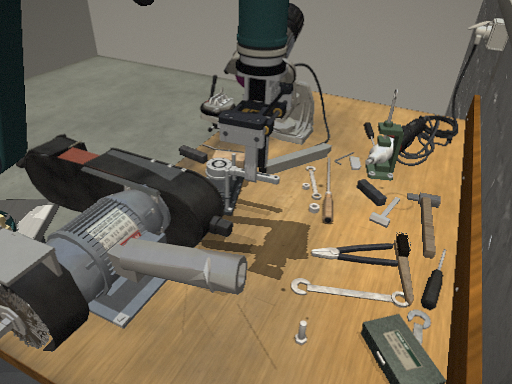

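```bash
python3 -c "
from bench import robot
print(robot.close_job())"
```

```text
the job is handed in; nothing more can be done
None
```

I fitted the spanner over the screw with its handle between the guard pins and tightened in five swings. I then opened the gripper, lifted clear and handed the job in at about 34 s. No verdict came back.

**Mishap on the way:** My first grip was too far out on the handle. The head sagged and the ring caught on a guard pin, with up to about 30 N at the wrist. I backed off, laid the spanner flat on the bench and gripped it nearer the ring. After that it stayed level and dropped straight onto the hexagon.

**Last checks:**
- **Torque:** the reading ran at about 0.55 N m while the jaw was closing freely. It ended at 0.80 to 0.91 N m, with noise of about 0.1 N m, while the turn since contact suggested about 0.94 N m. That puts the clamping force at roughly 40 to 60 N, but this is an estimate; I did not measure the pad force itself.
- **Spanner:** the handle top is at 0.109 to 0.110 m, which matches sitting fully down and level. The top view shows the screw centred in the ring.
- **Block:** its centre measured 92.6 mm from the screw along the slide, against 93.5 mm when fully on the fence. That is about 23 mm from the fence face (limit 24.5 mm). My outline of the block came out 46.6 mm wide against the true 44 mm, so allow a millimetre or two. In the picture it lies flush on the fence with the jaw against it.
- **Surroundings:** the bolt still stands upright and nothing else looked moved. The gripper was well clear when I handed in.

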